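# Level a rocking bench shaker, pack its carrier and start it

### The arm

A 6-joint arm with a two-finger parallel gripper is mounted at the origin on a cart in front of the work surface, level with it; the furniture and walls round the work are solid. World frame = base frame: x ahead of the robot, y to its left, z up, the work surface at z = 0. Lengths are in m, angles in rad, forces in N, time in s.
With the tool pointing down it reaches from about 0.35 to 0.975 m from the base axis. Payload 4.9 kg.
Tool frame: the origin (TCP) lies midway between the tips of the shut fingers; the grasp point (between the pads) lies 19 mm behind it (manip.pinch_z is the distance from the TCP to the grasp point, in m); z points along the fingers, x is the direction in which the jaws open and shut, and the axes are right-handed (so a half turn about z gives the same grasp; the last joint's range is limited). The gripper opens to 85 mm and grips with 20 to 120 N. Pads are 22 mm wide; open, the fingers measure 114 mm over their backs; the gripper's body (76 mm by 85 mm) begins 54 mm behind the grasp point. The pads swing forward as they close: fully open they stand 13 mm farther back than shut.
Start: joints at [1.05, 0.053, 1.613, -0, 1.476, -0.119], TCP at [0.244, 0.575, 0.231] pointing down, gripper open.
Joint ranges: [-3.01, 3.01], [-1.01, 2.22], [0.06, 2.58], [-1.02, 4.17], [0.09, 2.62], [-3.14, 3.14]. Speed limits (rad/s): [2.57, 2.57, 3.14, 3.14, 3.14, 3.14].

### API

Orientations are given as a 3x3 rotation matrix whose columns are the frame's x, y, z axes.
In Python, from bench import status, capture, ticket, manip gives the robot as it stands. The module is installed in compiled form; this text tells all that it offers.
- The arm moves only by the tool drive_tool, never from a script. Its argument "targets" is a list of rows, each a list of 5 numbers: the shift along the tool's x, y, z normalised to -1 to 1, where 1 is 40 mm, then the turn about the tool's z normalised to -1 to 1, where 1 is 4 degrees, then the closure, from 0 (fully open) to 1 (shut). A call has 1 to 20 rows; each row shifts and turns the pose as measured when the row begins, along the tool's axes as they then stand; what a row does not reach is not made up. A row lasts 1/10 s, in which the tool goes at most 50 mm and 8.59 degrees, less where a joint would pass 70% of its speed; a pose out of reach is approached as far as the arm can. A call with a number of a shift or a turn outside -1 to 1 is refused whole. A call with a gripper value outside its range is refused whole. The fingers move at their own pace and stop on an object; "newtons" is the grip in N (left out, the last holds). Time passes only in rows, so rows that do not move let the fingers close. It gives the time, the measured TCP pose, the force and the opening at its end, in the units of the state.
- status.get_state(): the state, without advancing time (a new reading comes with each control period).
- capture(name): name is "side" or "top"; returns a dict with "color" (420x560x3 uint8, red, green, blue), "z_map" (420x560 float32, m along the optical axis (not along the pixel's ray), 0 where there is no reading), "fx", "fy", "cx", "cy" (pixels), "rvec" (rotation vector, rad) and "tvec" (3), from world to camera coordinates, as OpenCV has them. Camera axes: x right, y down, z forward; pixel columns grow to the right and rows downward; lengths in m; the calibration is good to about 2 mm. A picture is of the moment at which its call begins.
- ticket.job_done(): hands the job in, once; it reports no verdict.
The state is a dict: "time": time; "q": joint angles; "joint_velocities": joint speeds; "tau": joint torques, N m; "tcp_pos": TCP position; "orientation": TCP orientation; "ft_force": force on the tool from outside, world axes, zero at the start; "ft_torque": the same for the moment, N m; "grip_width": finger opening in m.
Only numpy, scipy, OpenCV 4.12 (cv2) and the standard library are available. Lean on these libraries where they do the work, as an engineer would, in place of code of your own. Each camera call takes 0.05 s, during which the arm holds its last target.

### The job

The bench shaker rocks because its two front feet are wound up: screw both blue knobs down until it stands level and firm on all four feet, before you load anything. Then stand every orange-capped bottle upright in a bay of its own and block each bay left over with one blue foam piece pushed right down, so that nothing can shift; spare foam stays out on the bench. Last, with all four bays full, press the green button fully to start it; leave the brown bottle and everything else on the bench alone.

Things in the scene. Friction and masses are not known exactly. Their poses are not given: they have to be found in the camera images.
- shaker: Loose white bench shaker, 172 (x) x 152 (y) mm, 2.6 kg. Origin: under its middle at foot-sole level; z up, +x to its rear. Housing z 20 to 42 mm; fixed rear feet at (68, +-60), screw feet with blue knobs at (-64, +-60), box with the green button at (-68, 0). Four open bays 53 x 53 mm inside, wall tops z = 70, centres 57 mm apart in x, 95 in y. At first the front is low or rocks.
- foot_left (a joint): Turn of the left (+y) front screw foot, rad; grows clockwise seen from above, which lowers knob and foot 2.5 mm per rad. At 0 the sole is level with the fixed rear feet. It starts at -3.2 to -1.3 (3 to 8 mm short); end stops at -3.8 and +0.4; with both from -0.5 up to the stop the shaker stands firm. Friction of 0.06 N m holds it where left.
- foot_right (a joint): The same for the screw foot on the right (-y) front corner: clockwise from above grows and lowers the foot 2.5 mm per rad, 0 = level with the rear feet, end stops at -3.8 and +0.4.
- knob_left (a point): Point on the axis of the left screw foot's round blue knob (36 mm diameter, 26 mm tall, fluted), 10 mm below its top and 16 mm above its underside: the height to grip it. About 102 mm above the worktop; it moves up and down with the foot. The knob's underside stays at least 14 mm above the bay walls beside it.
- knob_right (a point): The same point of the right screw foot's blue knob.
- pad_left (a point): Centre of the domed rubber sole of the left screw foot: its lowest point, z = 0 when it stands on the worktop.
- pad_right (a point): Centre of the sole of the right screw foot, as above.
- start (a joint): Green spring push button (26 mm diameter) on a small white box between the blue knobs; value is how far it is pressed, m: 0 released, 0.006 fully down, which takes 5 N. It springs back.
- start_top (a point): Centre of the top of the green button, facing up.
- bay_0 (a point): Centre of the inner floor of the shaker's front left (-x, +y) bay, 46 mm above the foot soles; the walls stand 24 mm above this floor. Axes as the shaker's.
- bay_1 (a point): Centre of the inner floor of the shaker's front right (-x, -y) bay, 46 mm above the foot soles; the walls stand 24 mm above this floor. Axes as the shaker's.
- bay_2 (a point): Centre of the inner floor of the shaker's rear left (+x, +y) bay, 46 mm above the foot soles; the walls stand 24 mm above this floor. Axes as the shaker's.
- bay_3 (a point): Centre of the inner floor of the shaker's rear right (+x, -y) bay, 46 mm above the foot soles; the walls stand 24 mm above this floor. Axes as the shaker's.
- bottle_0: Small round reagent bottle, white with an orange screw cap: body 45 mm diameter, 93 mm tall, cap 37 mm diameter and 26 mm tall at the top, about 0.12 kg. Origin: centre of its bottom; z up. Two or three such bottles are present.
- bottle_1: Small round reagent bottle, white with an orange screw cap: body 45 mm diameter, 93 mm tall, cap 37 mm diameter and 26 mm tall at the top, about 0.12 kg. Origin: centre of its bottom; z up. Two or three such bottles are present.
- bottle_2: Small round reagent bottle, white with an orange screw cap: body 45 mm diameter, 93 mm tall, cap 37 mm diameter and 26 mm tall at the top, about 0.12 kg. Origin: centre of its bottom; z up. Two or three such bottles are present.
- foam_0: Blue firm foam blocking piece, 45 x 45 mm and 66 mm tall with rounded edges, 40 g, rigid enough to grip. Origin: centre of its bottom; sides along its x and y, z up. Two are always present; it fits a bay with 4 mm to spare on each side.
- foam_1: Blue firm foam blocking piece, 45 x 45 mm and 66 mm tall with rounded edges, 40 g, rigid enough to grip. Origin: centre of its bottom; sides along its x and y, z up. Two are always present; it fits a bay with 4 mm to spare on each side.
- amber_bottle: Bystander: brown glass bottle with a pale cap, 48 mm diameter, 109 mm tall, behind the vortex mixer. Origin: centre of its bottom. (Behind and above it a wall shelf hangs with its front edge at x = 0.64 m, underside 0.49 m over the worktop: keep the arm clear of it.)
Things that resemble listed ones, but are neither listed nor needed, are in the scene too. Leave any purple look-alike of the bottle_2 alone.

How it is judged:
By the outcome, as a careful person would: the job done as asked, in the order asked, and still so for the second after the job is handed in, with the robot touching nothing.
Of bottle_0, bottle_1, bottle_2 only 2 to 3 are there at a start; the rules pass over those that are not, and their reading is None.
At some moment in a run one of foam_0, foam_1 may be knocked a few centimetres aside while the robot is not near it.
It also fails if it takes over 184 s, if anything falls off the work surface, if the arm or the gripper's body presses on something with over 40 N, if the wrist force passes 120 N, or if a joint passes its speed limit or range.

## Working session

There is one attempt and no reset: what is moved stays moved. The work goes in short steps, Python scripts to look and compute and a tool call to move; the robot and the scene stay as the last step left them, time stands still between calls to the robot, and variables do not carry over. Pictures are saved under pics/ and viewed, and the job is handed in when it is done.

Besides the shell and the picture viewer there is one more tool, called after "Emit:" by a JSON object that holds its "method" and its "body", one argument or row to a line. drive_tool: Moves the arm, as the interface text tells. Scaled input: -1 to 1 covers 40 mm each way for a shift and 4 degrees each way for a turn. Its arguments: {"type":"object","properties":{"targets":{"type":"array","items":{"type":"array","items":{"type":"number","minimum":-1,"maximum":1}}},"newtons":{"type":"number"}},"required":["targets"]}

```bash
mkdir -p pics; cat > h.py <<'E'
import numpy as np, cv2
from bench import status, capture, ticket, manip
def cap(n,tag):
    d=capture(n); R=cv2.Rodrigues(np.array(d["rvec"],float).reshape(3,1))[0]
    d["R"]=R; d["t"]=np.array(d["tvec"],float).reshape(3)
    cv2.imwrite(f"pics/{tag}.png",d["color"][:,:,::-1]); np.savez(f"pics/{tag}.npz",**d)
    return d
def load(tag): 
    return dict(np.load(f"pics/{tag}.npz"))
def ray(d,u,v):
    r=np.array([(u-d["cx"])/d["fx"],(v-d["cy"])/d["fy"],1.0]); return -d["R"].T@d["t"], d["R"].T@r
def onplane(d,u,v,z):
    o,r=ray(d,u,v); return o+r*(z-o[2])/r[2]
def cloud(d):
    v,u=np.mgrid[:420,:560]; z=d["z_map"]
    P=np.stack([(u-d["cx"])/d["fx"]*z,(v-d["cy"])/d["fy"]*z,z],-1)-d["t"]
    W=P@d["R"]; W[z<=0]=np.nan; return W
def proj(d,p):
    c=d["R"]@np.array(p)+d["t"]; return d["fx"]*c[0]/c[2]+d["cx"],d["fy"]*c[1]/c[2]+d["cy"]
E
python3 - <<'E'
from h import *
s=status.get_state(); print({k:np.round(v,3).tolist() for k,v in s.items()}, manip.pinch_z, dir(manip))
for n in("side","top"):
    d=cap(n,n+"0"); print(n,"cam at",np.round(-d["R"].T@d["t"],3),"fwd",np.round(d["R"][2],3),d["fx"])
E
```

```text
{'time': 0.0, 'q': [1.05, 0.053, 1.614, -0.0, 1.476, -0.119], 'joint_velocities': [0.001, 0.001, 0.0, 0.001, -0.001, -0.0], 'tau': [0.001, -39.368, -37.018, -0.0, 0.007, -0.0], 'tcp_pos': [0.244, 0.575, 0.23], 'orientation': [[0.391, 0.92, -0.001], [0.92, -0.391, -0.002], [-0.002, -0.0, -1.0]], 'ft_force': [0.18, 0.177, 0.143], 'ft_torque': [0.05, -0.026, 0.001], 'grip_width': 0.086} 0.0187 ['Unreachable', '__class__', '__delattr__', '__dict__', '__dir__', '__doc__', '__eq__', '__format__', '__ge__', '__getattribute__', '__getstate__', '__gt__', '__hash__', '__init__', '__init_subclass__', '__le__', '__lt__', '__module__', '__ne__', '__new__', '__reduce__', '__reduce_ex__', '__repr__', '__setattr__', '__sizeof__', '__str__', '__subclasshook__', '__weakref__', 'pinch_z']
side cam at [ 0.482 -0.862  0.533] fwd [-0.036  0.911 -0.41 ] 507.83871720401953
top cam at [0.244 0.128 1.294] fwd [ 0.154 -0.019 -0.988] 531.7470843962396
```

View pics/top0.png

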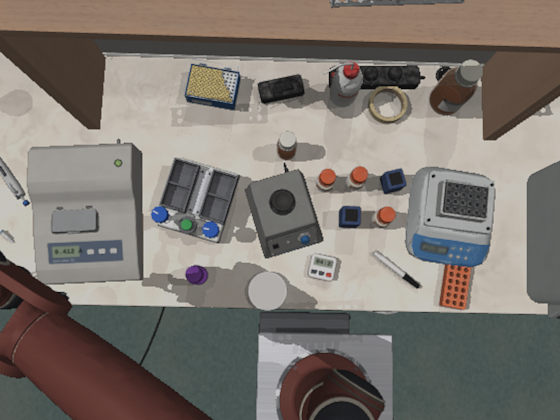

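View pics/side0.png

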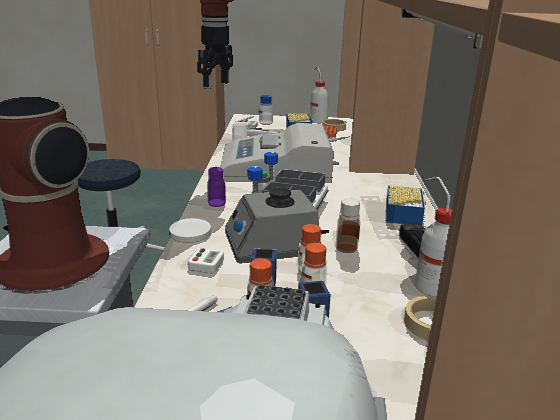

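The top view shows the shaker at about (200,200) with its blue knobs at (160,214) and (210,229) and the green button at (187,225). There are three orange caps, at (327,180), (358,177) and (386,216). The foam pieces are at (392,181) and (349,216), and the purple look-alike is at (196,273). The side view agrees, with the mixer standing between the shaker and the bottles.

```bash
python3 - <<'E'
from h import *
import cv2
for tag in("top0","side0"):
    d=load(tag); W=cloud(d); hsv=cv2.cvtColor(d["color"],cv2.COLOR_RGB2HSV)
    M={"orange":((3,150,90),(14,255,255)),"blue":((100,150,40),(125,255,255)),"green":((50,100,60),(80,255,255)),"purple":((130,100,40),(150,255,255)),"amber":((5,100,30),(14,255,140))}
    for k,(a,b) in M.items():
        m=cv2.inRange(hsv,a,b); n,l,st,c=cv2.connectedComponentsWithStats(m)
        for i in range(1,n):
            if st[i,4]<25: continue
            w=W[l==i]; 
            if np.isnan(w).all(): print(tag,k,c[i]);continue
            zt=np.nanpercentile(w[:,2],95); t=w[w[:,2]>zt-0.006]
            print(tag,k,np.round(c[i]),st[i,4],"box",st[i,:4],"ztop %.3f"%zt,"top mean",np.round(np.nanmean(t,0),3),"rng",np.round(np.nanmin(t,0)[:2],3),np.round(np.nanmax(t,0)[:2],3))
d=load("top0")["color"][:,:,::-1]
cv2.imwrite("pics/crop_a.png",cv2.resize(d[140:260,130:290],None,fx=5,fy=5,interpolation=cv2.INTER_CUBIC))
cv2.imwrite("pics/crop_b.png",cv2.resize(d[140:260,280:440],None,fx=5,fy=5,interpolation=cv2.INTER_CUBIC))
E
```

```text
top0 orange [359. 174.] 181 box [352 167  15  15] ztop 0.096 top mean [ 0.518 -0.066  0.093] rng [ 0.501 -0.081] [ 0.535 -0.05 ]
top0 orange [327. 176.] 183 box [319 169  16  15] ztop 0.096 top mean [0.511 0.009 0.093] rng [ 0.495 -0.006] [0.529 0.026]
top0 orange [386. 214.] 198 box [378 207  17  16] ztop 0.096 top mean [ 0.426 -0.129  0.093] rng [ 0.41  -0.145] [ 0.443 -0.113]
top0 orange [454. 287.] 715 box [440 265  30  44] ztop 0.027 top mean [ 0.265 -0.305  0.024] rng [ 0.216 -0.341] [ 0.317 -0.273]
top0 blue [228.  98.] 102 box [212  77  28  32] ztop 0.047 top mean [0.718 0.246 0.045] rng [0.696 0.228] [0.765 0.29 ]
top0 blue [160. 214.] 180 box [152 207  16  15] ztop 0.115 top mean [0.409 0.386 0.112] rng [0.394 0.369] [0.426 0.403]
top0 blue [211. 229.] 172 box [203 221  16  16] ztop 0.115 top mean [0.379 0.27  0.112] rng [0.363 0.254] [0.395 0.286]
top0 blue [304. 239.] 43 box [301 236   8   8] ztop 0.077 top mean [0.366 0.058 0.074] rng [0.357 0.051] [0.373 0.064]
top0 green [186. 224.] 93 box [181 220  11  10] ztop 0.084 top mean [0.392 0.33  0.082] rng [0.381 0.32 ] [0.4
[... 3214 characters left out ...]
p mean [0.592 0.081 0.07 ] rng [0.577 0.075] [0.608 0.089]
side0 amber [310. 237.] 232 box [301 229  21  18] ztop 0.092 top mean [ 0.51  -0.008  0.09 ] rng [ 0.494 -0.015] [0.528 0.001]
side0 amber [315. 259.] 303 box [304 249  22  19] ztop 0.092 top mean [ 0.518 -0.083  0.09 ] rng [ 0.501 -0.09 ] [ 0.535 -0.073]
side0 amber [430. 259.] 121 box [420 251  22  15] ztop 0.081 top mean [ 0.724 -0.062  0.078] rng [ 0.71  -0.073] [ 0.741 -0.038]
side0 amber [260. 275.] 333 box [250 265  23  20] ztop 0.092 top mean [ 0.426 -0.146  0.09 ] rng [ 0.408 -0.152] [ 0.443 -0.134]
side0 amber [ 27. 280.] 31 box [ 21 275  14  11] ztop 0.016 top mean [-0.006 -0.093  0.014] rng [-0.013 -0.107] [ 0.005 -0.082]
```

```bash
ls -la pics
```

```text
total 4620
drwxr-xr-x 2 agent agent    4096 Dec  7 01:05 .
drwxr-xr-x 3 agent agent    4096 Dec  7 01:04 ..
-rw-r--r-- 1 agent agent  421556 Dec  7 01:05 crop_a.png
-rw-r--r-- 1 agent agent  396522 Dec  7 01:05 crop_b.png
-rw-r--r-- 1 agent agent 1648974 Dec  7 01:04 side0.npz
-rw-r--r-- 1 agent agent  289354 Dec  7 01:04 side0.png
-rw-r--r-- 1 agent agent 1648974 Dec  7 01:04 top0.npz
-rw-r--r-- 1 agent agent  310153 Dec  7 01:04 top0.png
```

View pics/crop_a.png

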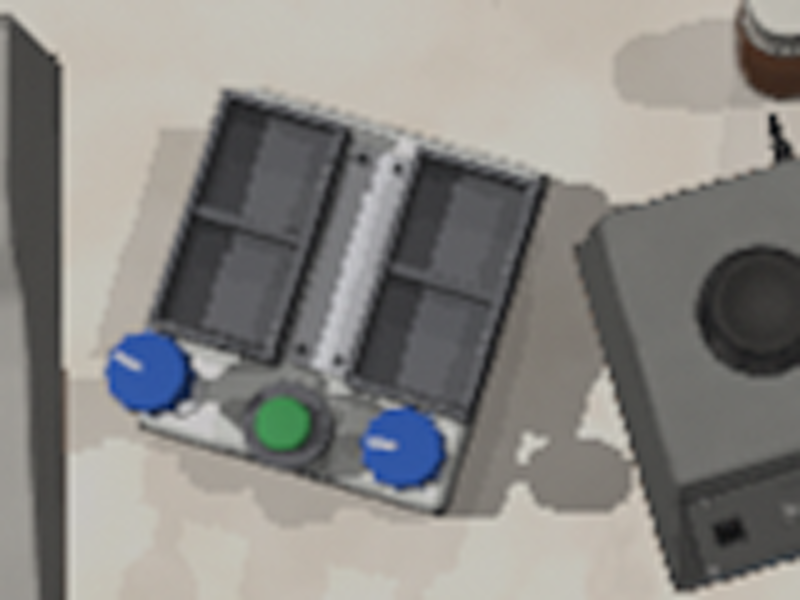

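View pics/crop_b.png

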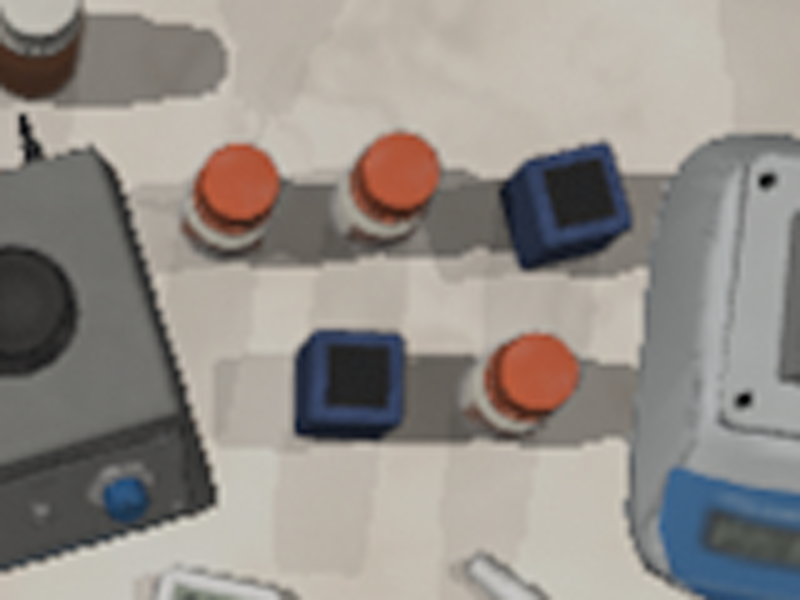

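```bash
cat > shk.py <<'E'
from h import *
def tilt(d,cx,cy,yaw):
    W=cloud(d); c,s=np.cos(yaw),np.sin(yaw)
    L=np.stack([(W[...,0]-cx)*c+(W[...,1]-cy)*s, -(W[...,0]-cx)*s+(W[...,1]-cy)*c, W[...,2]],-1)
    def fit(m,name):
        P=L[m]; 
        if len(P)<10: print(name,"few",len(P)); return
        for _ in range(4):
            A=np.c_[P[:,0],P[:,1],np.ones(len(P))]; k=np.linalg.lstsq(A,P[:,2],rcond=None)[0]
            r=P[:,2]-A@k; g=abs(r)<max(.0015,2*np.median(abs(r))); P=P[g]
        print(name,"n",len(P),"z0 %.4f slope_x %.4f slope_y %.4f"%(k[2],k[0],k[1]),"front L/R z %.4f %.4f"%(k[2]-.064*k[0]+.06*k[1],k[2]-.064*k[0]-.06*k[1]),"rear %.4f %.4f"%(k[2]+.068*k[0]+.06*k[1],k[2]+.068*k[0]-.06*k[1]))
    x,y,z=L[...,0],L[...,1],L[...,2]
    inb=(abs(abs(x)-.0285)<.018)&(abs(abs(y)-.0475)<.018)
    fit(inb&(z>.03)&(z<.055),"floors")
    fit((abs(x)<.06)&(abs(y)<.08)&(z>.060)&(z<.075),"walltops")
    return L
E
python3 - <<'E'
from shk import *
d=load("top0"); W=cloud(d)
kl=np.array([.4095,.386]);kr=np.array([.379,.270]); dy=kl-kr; print(np.linalg.norm(dy)); yaw=np.arctan2(-dy[0],dy[1]); print(np.degrees(yaw))
c=(kl+kr)/2+.064*np.array([np.cos(yaw),np.sin(yaw)]); print(c)
L=tilt(d,*c,yaw)
for r in range(160,250,6): print(r,[ "%4d"%(1000*v) if v==v else "nan" for v in W[r,150:245:5,2]])
# table
m=(W[...,2]<.02)&(W[...,2]>-.02); print("table",np.nanmedian(W[m][:,2]))
E
```

```text
0.11994269465040376
-14.731405870917305
[0.45614622 0.31172556]
floors n 453 z0 0.0429 slope_x 0.0412 slope_y -0.0024 front L/R z 0.0401 0.0404 rear 0.0456 0.0459
walltops n 349 z0 0.0664 slope_x -0.0130 slope_y 0.0005 front L/R z 0.0672 0.0672 rear 0.0655 0.0655
160 ['  -1', '   0', '   0', '   0', '   0', '  67', '  68', '  39', '   1', '   0', '   0', '  -1', '   0', '  -2', '   1', '   0', '  -3', '  -4', '   0']
166 ['  -2', '  -1', '  -1', '   0', '   0', '  51', '  45', '  47', '  44', '  48', '  55', '  42', '  40', '   1', '   1', '   0', '  -3', '   0', 'nan']
172 ['  -6', '   0', '  -3', '  -2', '  71', '  43', '  47', '  49', '  42', '  46', '  43', '  47', '  47', '  53', '  72', '  42', '  39', '   0', '   3']
178 ['   0', '  -2', '  -1', '  -1', '  62', '  49', '  40', '  46', '  41', '  68', '  48', '  52', '  52', '  45', '  50', '  43', '  43', '  49', '  -4']
184 ['   0', '   4', '   5', '   3', '  41', '  68', '  43', '  43', '  41', '  43', '  42', '  44', '  68', '  41', '  44', '  42', '  45', '  69', '   3']
190 ['   3', '   0', '  -7', '  68', '  46', '  45',
[... 844 characters left out ...]
64', '  43', '  51', '  -4', '   0', '   3']
226 ['   0', '   1', '  19', '  33', '  36', '  39', '  68', '  82', '  82', '  73', '  38', ' 113', ' 110', ' 110', '  36', '  -1', '  -1', '  -3', '   0']
232 ['  -1', '  -2', '   2', '   1', '   0', '  -3', '  25', '  70', '  72', '  48', '  39', ' 110', ' 113', ' 112', '  34', '   1', '   1', '  -1', '   0']
238 ['  -2', '   0', '  -2', '   0', '   1', '  -4', '   0', 'nan', '  -7', '   0', '  16', '  36', '  97', '  36', '  20', '  -1', '   0', '  -2', '  -2']
244 ['   0', '   0', '   1', '   4', '  -1', '   0', '  -2', '  -2', '   2', '  -5', '   0', '   1', '  -1', '   0', '   1', '   0', '   0', '  -1', '  -1']
table -0.0005429065407688419
```

The shaker crop shows both knobs with white pointer lines, and the front floors read about 5 mm lower than the rear. I'll average a few frames for the tilt and make the first approach to the left knob.

```bash
cat >> h.py <<'E'
def go(p,yaw_deg=None):
    s=status.get_state(); R=np.array(s["orientation"]); dl=R.T@(np.array(p)-s["tcp_pos"])/.04
    y=np.degrees(np.arctan2(R[1,0],R[0,0]))
    print("tcp",np.round(s["tcp_pos"],4),"yaw %.1f"%y,"q6 %.2f"%s["q"][5],"F",np.round(s["ft_force"],1),"units xyz",np.round(dl,2),end=" ")
    if yaw_deg is not None:
        t=-((yaw_deg-y+90)%180-90); print("turn units",round(t/4,2),end="")
    print()
E
python3 - <<'E'
from shk import *
ds=[cap("top",f"t1_{i}") for i in range(6)]
z=np.stack([x["z_map"] for x in ds]); z[z<=0]=np.nan
d=dict(ds[0]); d["z_map"]=np.nan_to_num(np.nanmedian(z,0))
tilt(d,.4561,.3117,np.radians(-14.73))
W=cloud(d)
for n,k in(("L",(.4095,.386)),("R",(.379,.270))):
    m=(np.hypot(W[...,0]-k[0],W[...,1]-k[1])<.015)&(W[...,2]>.1); print(n,W[m].mean(0),m.sum())
go((.4095,.386,.231))
E
```

```text
floors n 555 z0 0.0431 slope_x 0.0322 slope_y 0.0028 front L/R z 0.0412 0.0409 rear 0.0455 0.0452
walltops n 298 z0 0.0667 slope_x 0.0149 slope_y 0.0048 front L/R z 0.0660 0.0654 rear 0.0680 0.0674
L [0.40959807 0.38597496 0.11124315] 139
R [0.37894675 0.26995652 0.11139172] 141
tcp [0.2444 0.5751 0.2311] yaw 67.0 q6 -0.12 F [-0.2  0.8 -0.3] units xyz [-2.74  5.65  0.  ]
```

Emit:
{"method": "drive_tool", "body": {
  "targets": [
    [-0.39,0.81,0,0,0],
    [-0.39,0.81,0,0,0],
    [-0.39,0.81,0,0,0],
    [-0.39,0.81,0,0,0],
    [-0.39,0.81,0,0,0],
    [-0.39,0.81,0,0,0],
    [-0.39,0.81,0,0,0]
  ],
  "newtons": 40
}}

```text
time: 1.1
tcp_pos: [0.4134, 0.383, 0.2314]
orientation: [[0.383, 0.924, 0.001], [0.924, -0.383, 0.002], [0.002, -0.0, -1.0]]
ft_force: [0.2, 0.7, 0.1]
grip_width: 0.0853
```

```bash
python3 -c "
from h import *
go((.4095,.386,.083))"
```

```text
tcp [0.4134 0.383  0.2314] yaw 67.5 q6 -0.56 F [0.2 0.7 0.1] units xyz [ 0.02 -0.12  3.71]
```

Emit:
{"method": "drive_tool", "body": {
  "targets": [
    [0.02,-0.12,0.8,0,0],
    [0,0,0.8,0,0],
    [0,0,0.8,0,0],
    [0,0,0.8,0,0],
    [0,0,0.5,0,0],
    [0,0,0,0,0]
  ]
}}

```text
time: 1.7
tcp_pos: [0.4158, 0.3826, 0.0821]
orientation: [[0.391, 0.92, 0.008], [0.92, -0.391, 0.005], [0.008, 0.005, -1.0]]
ft_force: [0.1, -1.0, -0.1]
grip_width: 0.0853
```

```bash
python3 -c "
from h import *
go((.4095,.386,.083))"
```

```text
tcp [0.4158 0.3826 0.0821] yaw 67.0 q6 -0.56 F [ 0.1 -1.  -0.1] units xyz [ 0.02 -0.18 -0.02]
```

Emit:
{"method": "drive_tool", "body": {
  "targets": [
    [0.02,-0.18,-0.02,0,0],
    [0,0,0,0,0]
  ]
}}

```text
time: 1.9
tcp_pos: [0.4095, 0.3868, 0.0843]
orientation: [[0.392, 0.92, 0.009], [0.92, -0.392, 0.006], [0.009, 0.006, -1.0]]
ft_force: [0.3, -0.6, -0.4]
grip_width: 0.0853
```

```bash
python3 -c "
from h import *
go((.4095,.386,.083))"
```

```text
tcp [0.4095 0.3868 0.0843] yaw 66.9 q6 -0.54 F [ 0.3 -0.6 -0.4] units xyz [-0.02  0.01  0.03]
```

Emit:
{"method": "drive_tool", "body": {
  "targets": [
    [0,0,0.03,0,0.4],
    [0,0,0,0,0.6],
    [0,0,0,0,0.8],
    [0,0,0,0,0.8],
    [0,0,0,0,0.8]
  ],
  "newtons": 30
}}

```text
time: 2.4
tcp_pos: [0.4113, 0.3883, 0.0882]
orientation: [[0.391, 0.92, 0.014], [0.92, -0.391, 0.009], [0.014, 0.01, -1.0]]
ft_force: [-0.1, -0.6, -1.8]
grip_width: 0.0349
```

Emit:
{"method": "drive_tool", "body": {
  "targets": [
    [0,0,0,1,0.8],
    [0,0,0,1,0.8],
    [0,0,0,1,0.8],
    [0,0,0,1,0.8],
    [0,0,0,1,0.8]
  ]
}}

```text
time: 2.9
tcp_pos: [0.4123, 0.3887, 0.0881]
orientation: [[0.691, 0.723, 0.017], [0.723, -0.691, 0.011], [0.02, 0.005, -1.0]]
ft_force: [-0.2, -1.3, 0.3]
grip_width: 0.035
```

```bash
python3 -c "
from h import *
go((.4095,.386,.083)); s=status.get_state(); print(s['ft_torque'],s['grip_width'])"
```

```text
tcp [0.4123 0.3887 0.0881] yaw 46.3 q6 -0.18 F [-0.2 -1.3  0.3] units xyz [-0.1  -0.    0.13] 
[ 0.02678714 -0.03221766  0.12633032] 0.034987408635040886
```

Emit:
{"method": "drive_tool", "body": {
  "targets": [
    [0,0,0,0,0.3],
    [0,0,0,0,0.3],
    [-0.05,0,0.1,0,0.3],
    [0,0,0.05,0,0.4],
    [0,0,0,0,0.4]
  ]
}}

```text
time: 3.4
tcp_pos: [0.4113, 0.3876, 0.0818]
orientation: [[0.689, 0.725, 0.018], [0.725, -0.689, 0.013], [0.022, 0.004, -1.0]]
ft_force: [0.1, -0.8, -0.1]
grip_width: 0.0514
```

```bash
python3 -c "
from h import *
go((.4095,.386,.083)); d=cap('top','t2');cap('side','s2')
cv2.imwrite('pics/t2c.png',cv2.resize(d['color'][140:260,130:290,::-1],None,fx=5,fy=5,interpolation=cv2.INTER_CUBIC))
"
```

```text
tcp [0.4113 0.3876 0.0818] yaw 46.5 q6 -0.19 F [ 0.1 -0.8 -0.1] units xyz [-0.06 -0.   -0.03]
```

View pics/t2c.png

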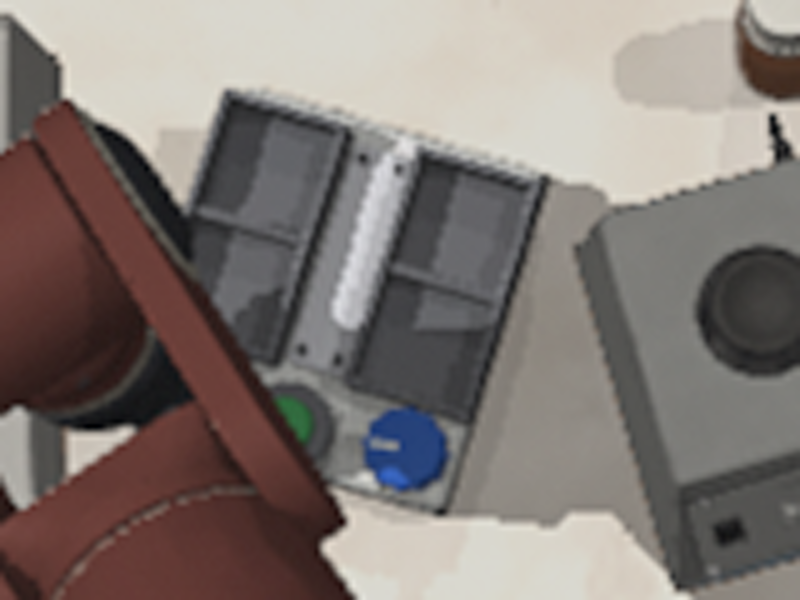

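View pics/s2.png

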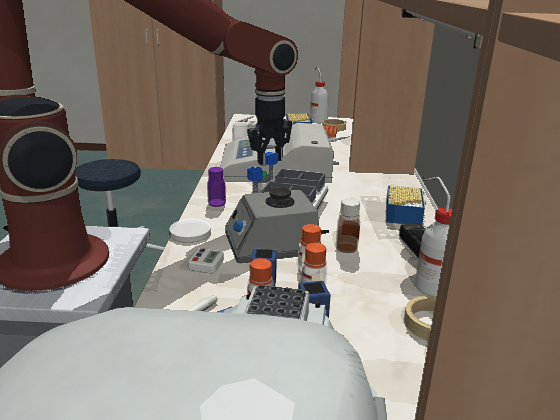

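The arm hides the left knob at about (160,214). The rest of the shaker hasn't moved. I'll regrip and keep turning.

Emit:
{"method": "drive_tool", "body": {
  "targets": [
    [-0.04,0,0,0,0.6],
    [0,0,0,0,0.8],
    [0,0,0,0,0.8],
    [0,0,0,0,0.8],
    [0,0,0,1,0.8],
    [0,0,0,1,0.8],
    [0,0,0,1,0.8],
    [0,0,0,1,0.8],
    [0,0,0,1,0.8],
    [0,0,0,1,0.8],
    [0,0,0,1,0.8],
    [0,0,0,1,0.8]
  ]
}}

```text
time: 4.7
tcp_pos: [0.4119, 0.3873, 0.0824]
orientation: [[0.973, 0.23, 0.023], [0.23, -0.973, 0.015], [0.026, -0.01, -1.0]]
ft_force: [0.6, 1.1, -1.5]
grip_width: 0.0354
```

```bash
python3 -c "
from h import *
go((.4095,.386,.083)); s=status.get_state(); print(s['ft_torque'],s['grip_width'])"
```

```text
tcp [0.4119 0.3873 0.0824] yaw 13.3 q6 0.39 F [ 0.6  1.1 -1.5] units xyz [-0.06  0.02 -0.02] 
[ 0.14630894 -0.12880176  0.09778403] 0.035355565252126735
```

Emit:
{"method": "drive_tool", "body": {
  "targets": [
    [0,0,0,1,0.8],
    [0,0,0,1,0.8],
    [0,0,0,1,0.8],
    [0,0,0,1,0.8],
    [0,0,0,1,0.8],
    [0,0,0,1,0.8],
    [0,0,0,1,0.8],
    [0,0,0,1,0.8]
  ]
}}

```text
time: 5.5
tcp_pos: [0.4127, 0.3868, 0.0824]
orientation: [[0.94, -0.341, 0.025], [-0.341, -0.94, 0.015], [0.019, -0.023, -1.0]]
ft_force: [0.9, -0.1, -0.7]
grip_width: 0.0355
```

```bash
python3 -c "
from h import *
go((.4095,.386,.083)); s=status.get_state(); print(s['ft_torque'],s['grip_width'])"
```

```text
tcp [0.4127 0.3868 0.0824] yaw -19.9 q6 0.97 F [ 0.9 -0.1 -0.7] units xyz [-0.07  0.05 -0.02] 
[ 0.26407623 -0.11255915  0.11882151] 0.035502506401042834
```

Emit:
{"method": "drive_tool", "body": {
  "targets": [
    [0,0,0,0,0.3],
    [0,0,0,0,0.2],
    [0,0,-0.8,0,0],
    [0,0,-0.8,0,0]
  ]
}}

```text
time: 5.9
tcp_pos: [0.4074, 0.383, 0.1414]
orientation: [[0.941, -0.337, 0.014], [-0.337, -0.941, 0.007], [0.011, -0.011, -1.0]]
ft_force: [0.7, -0.1, -0.0]
grip_width: 0.0853
```

```bash
python3 -c "
from h import *
go((.379,.270,.150),67)"
```

```text
tcp [0.4074 0.383  0.1414] yaw -19.7 q6 0.97 F [ 0.7 -0.1 -0. ] units xyz [ 0.29  2.9  -0.24] turn units -21.68
```

Emit:
{"method": "drive_tool", "body": {
  "targets": [
    [0,0.7,-0.2,0,0],
    [0,0.7,0,0,0],
    [0,0.7,0,0,0],
    [0,0.7,0,0,0],
    [0,0,0,-1,0],
    [0,0,0,-1,0],
    [0,0,0,-1,0],
    [0,0,0,-1,0],
    [0,0,0,-1,0],
    [0,0,0,-1,0],
    [0,0,0,-1,0],
    [0,0,0,-1,0],
    [0,0,0,-1,0],
    [0,0,0,-1,0],
    [0,0,0,-1,0],
    [0,0,0,-1,0]
  ]
}}

```text
time: 7.5
tcp_pos: [0.3691, 0.2746, 0.1553]
orientation: [[0.852, 0.523, 0.022], [0.523, -0.852, 0.012], [0.025, 0.001, -1.0]]
ft_force: [0.2, 0.8, 0.1]
grip_width: 0.0855
```

```bash
python3 -c "
from h import *
go((.379,.270,.082))"
```

```text
tcp [0.3691 0.2746 0.1553] yaw 31.5 q6 -0.07 F [0.2 0.8 0.1] units xyz [0.11 0.23 1.84]
```

Emit:
{"method": "drive_tool", "body": {
  "targets": [
    [0.11,0.23,0.6,0,0],
    [0,0,0.5,0,0],
    [0,0,0.3,0,0],
    [0,0,0,0,0]
  ]
}}

```text
time: 7.9
tcp_pos: [0.3797, 0.2701, 0.0993]
orientation: [[0.849, 0.528, 0.024], [0.528, -0.849, 0.013], [0.027, 0.002, -1.0]]
ft_force: [-0.3, -0.6, 0.3]
grip_width: 0.0854
```

```bash
python3 -c "
from h import *
go((.379,.270,.082))"
```

```text
tcp [0.3797 0.2701 0.0993] yaw 31.9 q6 -0.10 F [-0.3 -0.6  0.3] units xyz [-0.03 -0.01  0.43]
```

Emit:
{"method": "drive_tool", "body": {
  "targets": [
    [0,0,0.43,0,0.2],
    [0,0,0.03,0,0.6],
    [0,0,0,0,0.8],
    [0,0,0,0,0.8],
    [0,0,0,0,0.8]
  ]
}}

```text
time: 8.4
tcp_pos: [0.3808, 0.271, 0.0844]
orientation: [[0.847, 0.53, 0.025], [0.53, -0.848, 0.013], [0.028, 0.002, -1.0]]
ft_force: [-1.6, -0.7, -1.0]
grip_width: 0.0351
```

```bash
python3 -c "
from h import *
go((.379,.270,.082)); s=status.get_state(); print(s['ft_torque'],s['grip_width'])"
```

```text
tcp [0.3808 0.271  0.0844] yaw 32.0 q6 -0.10 F [-1.6 -0.7 -1. ] units xyz [-0.05 -0.    0.06] 
[-0.20596124  0.33530071 -0.0532381 ] 0.03511728446134652
```

Emit:
{"method": "drive_tool", "body": {
  "targets": [
    [0,0,0,1,0.8],
    [0,0,0,1,0.8],
    [0,0,0,1,0.8],
    [0,0,0,1,0.8],
    [0,0,0,1,0.8],
    [0,0,0,1,0.8],
    [0,0,0,1,0.8],
    [0,0,0,1,0.8],
    [0,0,0,1,0.8],
    [0,0,0,1,0.8],
    [0,0,0,1,0.8],
    [0,0,0,1,0.8],
    [0,0,0,1,0.8]
  ]
}}

```text
time: 9.7
tcp_pos: [0.382, 0.2716, 0.0831]
orientation: [[0.927, -0.373, 0.034], [-0.374, -0.927, 0.018], [0.025, -0.029, -0.999]]
ft_force: [1.8, 1.3, -3.5]
grip_width: 0.0353
```

```bash
python3 -c "
from h import *
go((.379,.270,.082)); s=status.get_state(); print(s['ft_torque'],s['grip_width'])"
```

```text
tcp [0.382  0.2716 0.0831] yaw -21.9 q6 0.84 F [ 1.8  1.3 -3.5] units xyz [-0.06  0.07  0.02] 
[0.01825706 0.11049755 0.08473105] 0.03531439145314916
```

Emit:
{"method": "drive_tool", "body": {
  "targets": [
    [0,0,0,1,0.8],
    [0,0,0,1,0.8],
    [0,0,0,1,0.8],
    [0,0,0,1,0.8],
    [0,0,0,1,0.8],
    [0,0,0,1,0.8],
    [0,0,0,1,0.8],
    [0,0,0,1,0.8],
    [0,0,0,1,0.8],
    [0,0,0,1,0.8],
    [0,0,0,1,0.8],
    [0,0,0,1,0.8],
    [0,0,0,1,0.8]
  ]
}}

```text
time: 11.0
tcp_pos: [0.3861, 0.2708, 0.0832]
orientation: [[0.243, -0.969, 0.049], [-0.97, -0.243, 0.019], [-0.006, -0.052, -0.999]]
ft_force: [2.1, -0.4, -4.0]
grip_width: 0.0347
```

```bash
python3 -c "
from h import *
go((.379,.270,.082)); s=status.get_state(); print(s['ft_torque'],s['grip_width'])"
```

```text
tcp [0.3861 0.2708 0.0832] yaw -75.9 q6 1.78 F [ 2.1 -0.4 -4. ] units xyz [-0.02  0.18  0.02] 
[-0.40344316  0.12789409  0.07081481] 0.03472343911890886
```

Emit:
{"method": "drive_tool", "body": {
  "targets": [
    [0,0,0,0,0.3],
    [0,0,0,0,0.2],
    [0,0,-1,0,0],
    [0,0,-1,0,0],
    [0,0,-1,0,0]
  ]
}}

```text
time: 11.5
tcp_pos: [0.3774, 0.2673, 0.2012]
orientation: [[0.248, -0.968, 0.04], [-0.969, -0.248, 0.015], [-0.005, -0.043, -0.999]]
ft_force: [0.2, -0.2, 0.2]
grip_width: 0.0854
```

Emit:
{"method": "drive_tool", "body": {
  "targets": [
    [1,0,0,-1,0],
    [1,0,0,-1,0],
    [1,0,0,-1,0],
    [1,0,0,-1,0],
    [1,0,0,-1,0]
  ]
}}

```text
time: 12.0
tcp_pos: [0.4619, 0.0849, 0.2167]
orientation: [[0.591, -0.804, 0.067], [-0.807, -0.59, 0.026], [0.019, -0.069, -0.997]]
ft_force: [0.1, 1.5, 0.2]
grip_width: 0.0855
```

```bash
cat > lk.py <<'E'
import sys
from shk import *
def look(tag,n=5):
    ds=[cap("top",f"{tag}_{i}") for i in range(n)]
    z=np.stack([x["z_map"] for x in ds]); z[z<=0]=np.nan
    d=dict(ds[0]); d["z_map"]=np.nan_to_num(np.nanmedian(z,0)); W=cloud(d)
    col=np.mean([x["color"] for x in ds],0).astype(np.uint8)
    hsv=cv2.cvtColor(col,cv2.COLOR_RGB2HSV); m=cv2.inRange(hsv,(100,150,40),(125,255,255))
    m=cv2.morphologyEx(m,cv2.MORPH_CLOSE,np.ones((5,5)))
    nn,l,st,c=cv2.connectedComponentsWithStats(m); K=[]
    for i in range(1,nn):
        w=W[l==i]; w=w[w[:,2]>.1]
        if len(w)<80: continue
        p=(w[:,:2].min(0)+w[:,:2].max(0))/2; K.append(p); mn=w[:,:2].mean(0)
        ys,xs=np.where(l==i); g=cv2.cvtColor(col,cv2.COLOR_RGB2HSV)[ys,xs,1]; wh=g<110
        a=None
        if wh.sum(): 
            q=np.array([onplane(d,u,v,.112)[:2] for u,v in zip(xs[wh],ys[wh])]).mean(0); a=np.degrees(np.arctan2(*(q-mn)[::-1]))
        print("knob",np.round(mn,4),"z %.4f"%np.median(w[:,2]),"pointer world deg",a,wh.sum()); K[-1]=mn
    if len(K)==2:
        K.sort(key=lambda p:-p[1]); dy=K[0]-K[1]; yaw=np.arctan2(-dy[0],dy[1])
        c=(K[0]+K[1])/2+.064*np.array([np.cos(yaw),np.sin(yaw)]); print("yaw",np.degrees(yaw),"centre",c)
        tilt(d,*c,yaw)
    cv2.imwrite(f"pics/{tag}c.png",cv2.resize(col[140:260,130:290,::-1],None,fx=5,fy=5,interpolation=cv2.INTER_CUBIC))
    return d
if __name__=="__main__": look(sys.argv[1])
E
python3 lk.py t3; python3 -c "
from h import *
go((.4,.3,.2),-15)"
```

```text
knob [0.4129 0.3858] z 0.1110 pointer world deg -9.589747976580608 14
knob [0.3821 0.2711] z 0.1113 pointer world deg -17.806211449727908 13
yaw -15.015855672446948 centre [0.45929061 0.31186512]
floors n 485 z0 0.0454 slope_x -0.0025 slope_y 0.0001 front L/R z 0.0456 0.0455 rear 0.0452 0.0452
walltops n 369 z0 0.0686 slope_x -0.0073 slope_y 0.0007 front L/R z 0.0691 0.0690 rear 0.0681 0.0681
tcp [0.4609 0.0866 0.2157] yaw -54.1 q6 0.95 F [-0.7  1.  -0.3] units xyz [-5.22 -1.87  0.43] turn units -9.76
```

View pics/t3c.png

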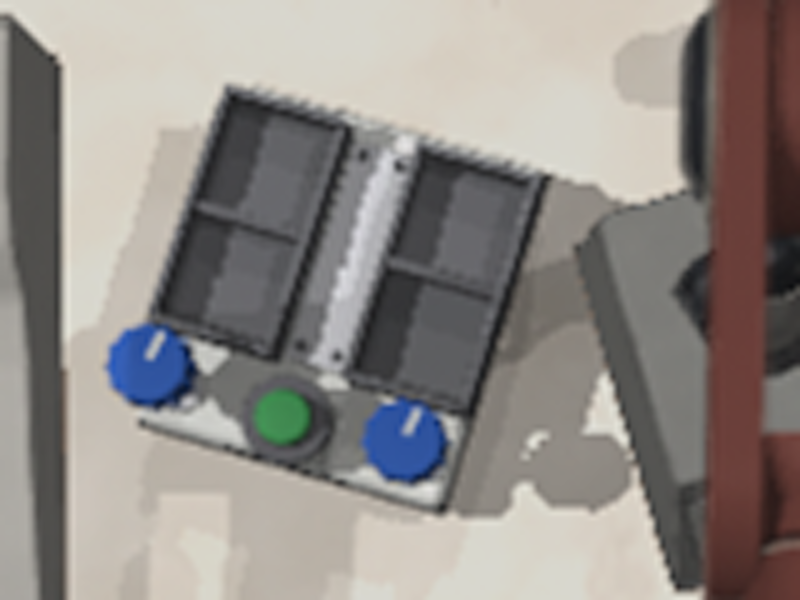

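The crop shows both knob pointers, at (155,345) and (412,421), lined up with the shaker's long axis. Front and rear floor heights match to within 1 mm, so it is level. The tool has picked up some lean, so I'll test how motion affects it while heading to the first bottle.

Emit:
{"method": "drive_tool", "body": {
  "targets": [
    [0,0,0,0,0],
    [0,0,0,0,0],
    [0,0,0,0,0],
    [0,0,0,0,0]
  ]
}}

```text
time: 12.65
tcp_pos: [0.4595, 0.0903, 0.2156]
orientation: [[0.592, -0.803, 0.064], [-0.806, -0.592, 0.027], [0.016, -0.068, -0.998]]
ft_force: [0.5, -0.3, -0.4]
grip_width: 0.0854
```

Emit:
{"method": "drive_tool", "body": {
  "targets": [
    [0.3,-0.3,0,-0.5,0],
    [0.3,-0.3,0,-0.5,0],
    [0.3,-0.3,0,-0.5,0],
    [0.3,-0.3,0,-0.5,0]
  ]
}}

```text
time: 13.05
tcp_pos: [0.527, 0.0858, 0.2198]
orientation: [[0.705, -0.706, 0.065], [-0.709, -0.705, 0.027], [0.026, -0.065, -0.998]]
ft_force: [0.1, 0.0, -0.5]
grip_width: 0.0852
```

Emit:
{"method": "drive_tool", "body": {
  "targets": [
    [0,0,-0.5,0,0],
    [0,0,-0.5,0,0],
    [0,0,-0.5,0,0]
  ]
}}

```text
time: 13.35
tcp_pos: [0.5226, 0.0849, 0.2763]
orientation: [[0.707, -0.705, 0.055], [-0.707, -0.706, 0.027], [0.02, -0.058, -0.998]]
ft_force: [-0.6, 0.6, 0.0]
grip_width: 0.0851
```

```bash
python3 -c "
from h import *
go((.511,.009,.15),90)"
```

```text
tcp [0.5226 0.0849 0.2763] yaw -45.0 q6 0.79 F [-0.6  0.6  0. ] units xyz [1.07 1.73 3.08] turn units 11.24
```

Emit:
{"method": "drive_tool", "body": {
  "targets": [
    [-0.25,0.25,0,0,0],
    [-0.25,0.25,0,0,0],
    [-0.25,0.25,0,0,0],
    [-0.25,0.25,0,0,0],
    [0,0,0,0,0]
  ]
}}

```text
time: 13.85
tcp_pos: [0.4662, 0.0865, 0.2777]
orientation: [[0.709, -0.703, 0.063], [-0.705, -0.708, 0.028], [0.025, -0.064, -0.998]]
ft_force: [-0.5, -0.2, -0.5]
grip_width: 0.0853
```

Emit:
{"method": "drive_tool", "body": {
  "targets": [
    [0,0,0.5,0,0],
    [0,0,0.5,0,0],
    [0,0,0.5,0,0],
    [0,0,0,0,0]
  ]
}}

```text
time: 14.25
tcp_pos: [0.4722, 0.0891, 0.2178]
orientation: [[0.71, -0.701, 0.068], [-0.704, -0.71, 0.028], [0.029, -0.068, -0.997]]
ft_force: [0.2, 0.8, 0.6]
grip_width: 0.0855
```

Emit:
{"method": "drive_tool", "body": {
  "targets": [
    [0,0,-1,0,0],
    [0,0,-1,0,0],
    [0,0,0,0,0]
  ]
}}

```text
time: 14.55
tcp_pos: [0.4668, 0.0871, 0.2998]
orientation: [[0.71, -0.701, 0.065], [-0.704, -0.71, 0.028], [0.026, -0.065, -0.998]]
ft_force: [0.0, 0.6, -0.7]
grip_width: 0.0856
```

Emit:
{"method": "drive_tool", "body": {
  "targets": [
    [0.7,0.7,0,0,0],
    [0.7,0.7,0,0,0],
    [0,0,0,0,0]
  ]
}}

```text
time: 14.85
tcp_pos: [0.4695, 0.0069, 0.302]
orientation: [[0.713, -0.697, 0.072], [-0.7, -0.714, 0.027], [0.032, -0.07, -0.997]]
ft_force: [0.9, 0.3, -0.3]
grip_width: 0.0848
```

Emit:
{"method": "drive_tool", "body": {
  "targets": [
    [-0.7,-0.7,0,0,0],
    [-0.7,-0.7,0,0,0],
    [0,0,0,0,0]
  ]
}}

```text
time: 15.15
tcp_pos: [0.47, 0.087, 0.3054]
orientation: [[0.708, -0.702, 0.074], [-0.705, -0.709, 0.028], [0.033, -0.072, -0.997]]
ft_force: [-0.3, -0.1, -0.1]
grip_width: 0.0853
```

Emit:
{"method": "drive_tool", "body": {
  "targets": [
    [0.2,0.2,0,0,0],
    [0.2,0.2,0,0,0],
    [0.2,0.2,0,0,0],
    [0.2,0.2,0,0,0],
    [0.2,0.2,0,0,0],
    [0.2,0.2,0,0,0],
    [0.2,0.2,0,0,0],
    [0,0,0,0,0]
  ]
}}

```text
time: 15.95
tcp_pos: [0.4704, -0.0019, 0.3031]
orientation: [[0.706, -0.705, 0.074], [-0.708, -0.706, 0.026], [0.034, -0.071, -0.997]]
ft_force: [1.4, 0.9, -0.4]
grip_width: 0.0855
```

Emit:
{"method": "drive_tool", "body": {
  "targets": [
    [0,0,0,1,0],
    [0,0,0,1,0],
    [0,0,0,1,0],
    [0,0,0,1,0],
    [0,0,0,1,0],
    [0,0,0,1,0],
    [0,0,0,1,0],
    [0,0,0,1,0],
    [0,0,0,1,0],
    [0,0,0,1,0],
    [0,0,0,1,0],
    [0,0,0,1,0],
    [0,0,0,1,0],
    [0,0,0,1,0],
    [0,0,0,0,0]
  ]
}}

```text
time: 17.45
tcp_pos: [0.4705, -0.0008, 0.3031]
orientation: [[-0.227, -0.971, 0.074], [-0.973, 0.23, 0.031], [-0.048, -0.065, -0.997]]
ft_force: [-0.3, 0.2, -0.3]
grip_width: 0.0853
```

```bash
python3 - <<'E'
from h import *
d=load("t1_0"); W=np.nanmedian([cloud(load(f"t1_{i}")) for i in range(6)],0)
# foam: dark/blue region tops
for n,(u,v) in {"A":(352,212),"B":(395,178)}.items():
    sub=W[v-18:v+18,u-18:u+18].reshape(-1,3); t=sub[(sub[:,2]>.058)&(sub[:,2]<.074)]
    if n=="B": pass
    r=cv2.minAreaRect((t[:,:2]*1000).astype(np.float32)); print(n,len(t),t[:,2].mean(),r,np.median(t,0))
m=(W[...,0]>.33)&(W[...,0]<.56)&(W[...,1]>.02)&(W[...,1]<.2)&(W[...,2]>.04)
P=W[m]; print("mixer max z",P[:,2].max(),"min y",P[:,1].min())
for x in np.arange(.36,.56,.02):
    q=P[abs(P[:,0]-x)<.01]; q=q[q[:,1]>.035]
    if len(q): i=q[:,1].argmin(); print("x %.2f miny %.3f z %.3f"%(x,q[i,1],q[i,2]))
go((.4265,-.129,.17),-105)
E
```

```text
A 363 0.06492135349696003 ((425.18328857421875, -50.09006881713867), (42.33879470825195, 45.20182800292969), 89.80569458007812) [ 0.42391117 -0.04972075  0.06515499]
B 350 0.06482589779108072 ((515.4283447265625, -155.47067260742188), (44.68980407714844, 44.88292694091797), 16.35363006591797) [ 0.51454544 -0.15415014  0.064945  ]
mixer max z 0.12478822252876742 min y 0.020149513973387347
x 0.36 miny 0.037 z 0.042
x 0.38 miny 0.035 z 0.053
x 0.40 miny 0.035 z 0.081
x 0.42 miny 0.035 z 0.078
x 0.44 miny 0.036 z 0.047
x 0.46 miny 0.040 z 0.041
x 0.48 miny 0.048 z 0.047
x 0.50 miny 0.056 z 0.044
x 0.52 miny 0.061 z 0.047
x 0.54 miny 0.102 z 0.042
tcp [ 0.4705 -0.0008  0.3031] yaw -103.1 q6 1.62 F [-0.3  0.2 -0.3] units xyz [3.52 0.55 3.14] turn units 0.47
```

Emit:
{"method": "drive_tool", "body": {
  "targets": [
    [0.44,0.07,0.3,0.5,0],
    [0.44,0.07,0.3,0,0.25],
    [0.44,0.07,0.3,0,0.25],
    [0.44,0.07,0.3,0,0.25],
    [0.44,0.07,0.3,0,0.25],
    [0.44,0.07,0.3,0,0.25],
    [0.44,0.07,0.3,0,0.25],
    [0.44,0.07,0.3,0,0.25],
    [0,0,0,0,0.25]
  ]
}}

```text
time: 18.35
tcp_pos: [0.4201, -0.1311, 0.1965]
orientation: [[-0.243, -0.967, 0.078], [-0.969, 0.246, 0.034], [-0.052, -0.067, -0.996]]
ft_force: [0.4, 0.8, -0.1]
grip_width: 0.0641
```

```bash
python3 - <<'E'
from h import *
go((.428,-.1285,.033),-105)
d=cap("side","s4"); hsv=cv2.cvtColor(d["color"],cv2.COLOR_RGB2HSV)
E
```

```text
tcp [ 0.4201 -0.1311  0.1965] yaw -104.1 q6 1.30 F [ 0.4  0.8 -0.1] units xyz [0.1  0.1  4.09] turn units 0.23
```

View pics/s4.png

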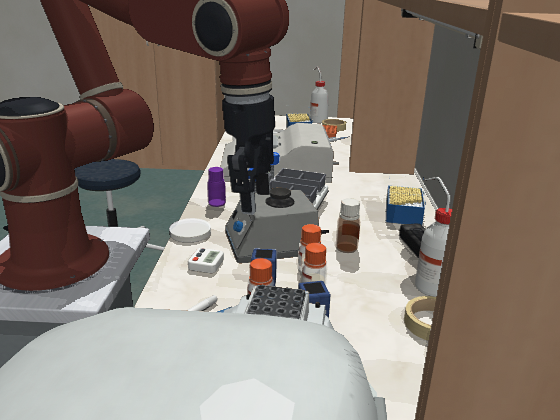

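The side view shows the gripper above the front bottle, whose cap is at (261,268). The foam pieces and the other caps are where they were. I'll descend.

Emit:
{"method": "drive_tool", "body": {
  "targets": [
    [0.1,0.1,0.45,0.2,0.25],
    [0,0,0.45,0,0.25],
    [0,0,0.45,0,0.25],
    [0,0,0.45,0,0.25],
    [0,0,0.45,0,0.25],
    [0,0,0,0,0.25]
  ]
}}

```text
time: 19.0
tcp_pos: [0.4296, -0.1284, 0.1126]
orientation: [[-0.247, -0.965, 0.092], [-0.968, 0.251, 0.031], [-0.053, -0.081, -0.995]]
ft_force: [-0.6, -0.1, 0.0]
grip_width: 0.0639
```

```bash
python3 - <<'E'
from h import *
go((.428,-.1285,.033),-105)
E
```

```text
tcp [ 0.4296 -0.1284  0.1126] yaw -104.3 q6 1.30 F [-0.6 -0.1  0. ] units xyz [0.12 0.2  1.98] turn units 0.17
```

Emit:
{"method": "drive_tool", "body": {
  "targets": [
    [0.05,0.06,0.4,0.2,0.25],
    [0.03,0.05,0.4,0,0.25],
    [0.02,0.05,0.4,0,0.25],
    [0.02,0.04,0.4,0,0.25],
    [0,0,0.38,0,0.25],
    [0,0,0,0,0.25]
  ]
}}

```text
time: 19.6
tcp_pos: [0.4367, -0.1287, 0.0419]
orientation: [[-0.253, -0.962, 0.107], [-0.966, 0.257, 0.026], [-0.052, -0.097, -0.994]]
ft_force: [0.4, -0.3, -0.4]
grip_width: 0.064
```

```bash
python3 - <<'E'
from h import *
go((.428,-.1285,.033),-105)
E
```

```text
tcp [ 0.4367 -0.1287  0.0419] yaw -104.7 q6 1.30 F [ 0.4 -0.3 -0.4] units xyz [0.06 0.23 0.2 ] turn units 0.08
```

Emit:
{"method": "drive_tool", "body": {
  "targets": [
    [0.05,0.2,0.2,0,0.25],
    [0,0.02,0,0,0.25]
  ]
}}

```text
time: 19.8
tcp_pos: [0.4301, -0.1285, 0.0354]
orientation: [[-0.251, -0.962, 0.11], [-0.967, 0.255, 0.024], [-0.051, -0.1, -0.994]]
ft_force: [0.8, 0.4, -0.6]
grip_width: 0.0642
```

```bash
python3 - <<'E'
from h import *
go((.4285,-.1285,.034),-105)
E
```

```text
tcp [ 0.4301 -0.1285  0.0354] yaw -104.6 q6 1.29 F [ 0.8  0.4 -0.6] units xyz [0.01 0.04 0.03] turn units 0.11
```

Close on the bottle, then lift gently while watching the lean.

Emit:
{"method": "drive_tool", "body": {
  "targets": [
    [0,0.03,0,0,0.5],
    [0,0,0,0,0.8],
    [0,0,0,0,0.8],
    [0,0,0,0,0.8]
  ],
  "newtons": 30
}}

```text
time: 20.2
tcp_pos: [0.4301, -0.129, 0.0379]
orientation: [[-0.251, -0.961, 0.114], [-0.967, 0.255, 0.022], [-0.05, -0.105, -0.993]]
ft_force: [-0.7, 0.6, -1.6]
grip_width: 0.0435
```

Emit:
{"method": "drive_tool", "body": {
  "targets": [
    [0,0,-0.3,0,0.8],
    [0,0,-0.3,0,0.8],
    [0,0,-0.3,0,0.8],
    [0,0,-0.3,0,0.8],
    [0,0,-0.3,0,0.8],
    [0,0,-0.3,0,0.8],
    [0,0,-0.3,0,0.8],
    [0,0,-0.3,0,0.8]
  ]
}}

```text
time: 21.0
tcp_pos: [0.4176, -0.1308, 0.1411]
orientation: [[-0.251, -0.961, 0.113], [-0.967, 0.255, 0.023], [-0.051, -0.104, -0.993]]
ft_force: [-0.1, -0.0, -1.5]
grip_width: 0.0437
```

Emit:
{"method": "drive_tool", "body": {
  "targets": [
    [0,0,-0.6,0,0.8],
    [0,0,-0.6,0,0.8],
    [0,0,-0.6,0,0.8],
    [0,0,-0.6,0,0.8],
    [0,0,0,0,0.8]
  ]
}}

```text
time: 21.5
tcp_pos: [0.4058, -0.1331, 0.2447]
orientation: [[-0.251, -0.961, 0.116], [-0.967, 0.255, 0.021], [-0.05, -0.107, -0.993]]
ft_force: [1.2, 0.0, -1.4]
grip_width: 0.0435
```

Emit:
{"method": "drive_tool", "body": {
  "targets": [
    [-0.9,0,0,0,0.8],
    [-0.9,0,0,0,0.8],
    [-0.9,0,0,0,0.8],
    [-0.9,0,0,0,0.8],
    [-0.9,0,0,0,0.8],
    [-0.9,0,0,0,0.8]
  ],
  "newtons": 45
}}

```text
time: 22.1
tcp_pos: [0.4599, 0.0788, 0.25]
orientation: [[-0.263, -0.959, 0.111], [-0.964, 0.266, 0.019], [-0.048, -0.102, -0.994]]
ft_force: [1.1, -0.1, -1.2]
grip_width: 0.0428
```

```bash
python3 - <<'E'
from h import *
go((.5027,.3504,.24),-105)
E
```

```text
tcp [0.4599 0.0788 0.25  ] yaw -105.2 q6 1.84 F [ 1.1 -0.1 -1.2] units xyz [-6.81  0.81  0.5 ] turn units -0.06
```

Emit:
{"method": "drive_tool", "body": {
  "targets": [
    [-0.95,0.12,0,0,0.8],
    [-0.95,0.12,0,0,0.8],
    [-0.95,0.12,0,0,0.8],
    [-0.95,0.12,0,0,0.8],
    [-0.95,0.12,0,0,0.8],
    [-0.95,0.12,0,0,0.8],
    [-0.8,0.1,0,0,0.8],
    [0,0,0,0,0.8]
  ]
}}

```text
time: 22.9
tcp_pos: [0.4914, 0.3526, 0.2452]
orientation: [[-0.257, -0.962, 0.094], [-0.966, 0.26, 0.014], [-0.038, -0.087, -0.995]]
ft_force: [0.2, -1.0, -2.1]
grip_width: 0.0429
```

```bash
python3 - <<'E'
from h import *
go((.5027,.3504,.24),-105)
E
```

```text
tcp [0.4914 0.3526 0.2452] yaw -104.9 q6 2.35 F [ 0.2 -1.  -2.1] units xyz [-0.02 -0.27  0.16] turn units 0.02
```

Emit:
{"method": "drive_tool", "body": {
  "targets": [
    [0,-0.1,0.5,0,0.8],
    [0,0,0.5,0,0.8],
    [0,0,0.5,0,0.8],
    [0,0,0.5,0,0.8],
    [0,0,0,0,0.8]
  ]
}}

```text
time: 23.4
tcp_pos: [0.5, 0.3499, 0.1572]
orientation: [[-0.256, -0.963, 0.086], [-0.966, 0.258, 0.008], [-0.03, -0.081, -0.996]]
ft_force: [-0.0, 0.2, -1.6]
grip_width: 0.0432
```

```bash
python3 - <<'E'
from h import *
go((.5027,.3504,.13),-105)
d=cap("side","s5"); cv2.imwrite("pics/s5c.png",cv2.resize(d["color"][120:220,200:360,::-1],None,fx=5,fy=5,interpolation=cv2.INTER_CUBIC))
E
```

```text
tcp [0.5    0.3499 0.1572] yaw -104.8 q6 2.34 F [-0.   0.2 -1.6] units xyz [-0.01 -0.01  0.68] turn units 0.04
```

View pics/s5c.png

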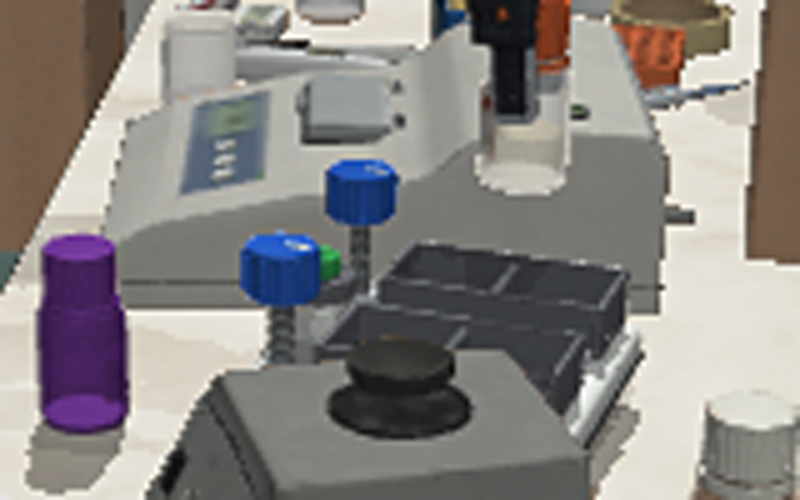

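The side crop shows the bottle held upright at about (525,120), above the rear-left bay. I'll cast rays to check its offset from the TCP.

```bash
python3 - <<'E'
from h import *
d=load("s5")
for z in(.115,.12,.125): print(z,onplane(d,305,154.6,z))
W=cloud(d); hsv=cv2.cvtColor(d["color"],cv2.COLOR_RGB2HSV); m=cv2.inRange(hsv,(3,150,60),(14,255,255))
v,u=np.where(m); k=(W[v,u,1]<.45)&(W[v,u,1]>.28); P=W[v[k],u[k]]; print(len(P),P.min(0),P.max(0))
b=W[125:160,290:320].reshape(-1,3); b=b[(b[:,1]>.28)&(b[:,1]<.40)&(b[:,2]<.16)]; print(np.nanmin(b,0),np.nanmax(b,0),np.median(b,0))
E
```

```text
0.115 [0.49792714 0.37866588 0.115     ]
0.12 [0.49773303 0.3638172  0.12      ]
0.125 [0.49753892 0.34896853 0.125     ]
115 [0.47252763 0.28190313 0.16762793] [0.53496429 0.37735339 0.4827316 ]
[0.47224268 0.32076143 0.12210394] [0.51720659 0.35054645 0.15967771] [0.4947905  0.33003552 0.14127076]
```

Emit:
{"method": "drive_tool", "body": {
  "targets": [
    [0,0.03,0.4,0,0.8],
    [0,0.03,0.4,0,0.8],
    [0,0.03,0.4,0,0.8],
    [0,0.03,0.3,0,0.8],
    [0,0,0,0,0.8]
  ]
}}

```text
time: 23.95
tcp_pos: [0.5067, 0.3525, 0.102]
orientation: [[-0.256, -0.961, 0.101], [-0.966, 0.258, 0.012], [-0.038, -0.095, -0.995]]
ft_force: [-2.4, -1.1, 3.8]
grip_width: 0.043
```

```bash
python3 - <<'E'
from h import *
go((.5027,.3504,.082),-105)
E
```

```text
tcp [0.5067 0.3525 0.102 ] yaw -104.8 q6 2.35 F [-2.4 -1.1  3.8] units xyz [0.09 0.13 0.49] turn units 0.04
```

Emit:
{"method": "drive_tool", "body": {
  "targets": [
    [0.05,0.05,-0.15,0,0.8],
    [0.05,0.1,0,0,0.8],
    [0,0,0,0,0.8]
  ]
}}

```text
time: 24.25
tcp_pos: [0.4985, 0.35, 0.1062]
orientation: [[-0.256, -0.962, 0.1], [-0.966, 0.258, 0.012], [-0.037, -0.094, -0.995]]
ft_force: [0.1, 0.5, -1.6]
grip_width: 0.043
```

```bash
python3 - <<'E'
from h import *
go((.5027,.3504,.082),-105)
d=cap("side","s6"); cv2.imwrite("pics/s6c.png",cv2.resize(d["color"][130:210,220:348,::-1],None,fx=6,fy=6,interpolation=cv2.INTER_CUBIC))
W=cloud(d);b=W[130:170,290:320].reshape(-1,3); b=b[(b[:,1]>.28)&(b[:,1]<.40)&(b[:,2]<.125)&(b[:,2]>.075)]; print(np.nanmin(b,0),np.nanmax(b,0),np.median(b,0))
E
```

```text
tcp [0.4985 0.35   0.1062] yaw -104.8 q6 2.35 F [ 0.1  0.5 -1.6] units xyz [-0.01 -0.04  0.61] turn units 0.04
[0.47081925 0.31283932 0.08841693] [0.51585194 0.34772043 0.12497934] [0.49338881 0.329692   0.10867315]
```

View pics/s6c.png

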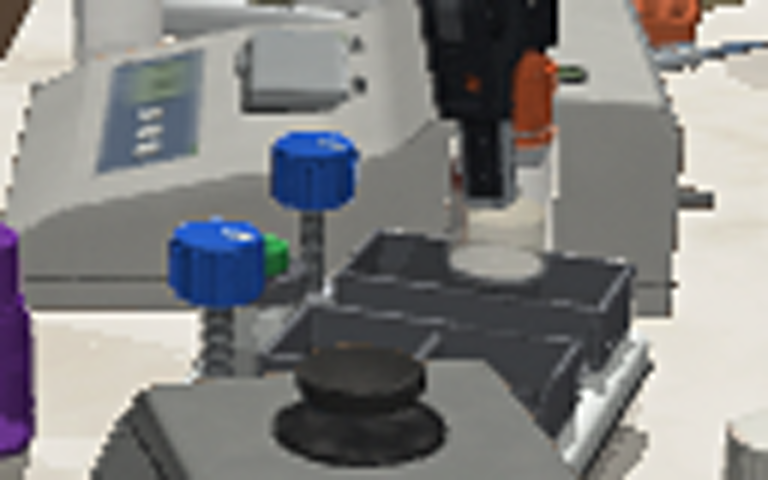

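```bash
python3 - <<'E'
from h import *
d=load("s6")
for n,(u,v) in {"farrear":(634,265),"nearrear":(598,315),"farfront":(382,234),"nearfront":(338,277)}.items():
    print(n,np.round(onplane(d,220+u/6,130+v/6,.070),4))
xa=np.array([.966,-.259]);ya=np.array([.259,.966]);c=np.array([.4593,.3119])
for n,(a,b) in {"rear far":(57,76),"rear near":(57,19),"front far":(-57,76),"front near":(-57,19)}.items(): print(n,np.round(c+xa*a/1000+ya*b/1000,4),proj(d,[*(c+xa*a/1000+ya*b/1000),.07]))
print("bottle base now", [np.round(onplane(d,302.8,173.7,z),4) for z in(.065,.07,.075)])
T=load("t3_0")
cv2.imwrite("pics/t3x.png",cv2.resize(T["color"][150:235,145:245,::-1],None,fx=7,fy=7,interpolation=cv2.INTER_CUBIC))
for n,p in {"b2":(.4991,.3504),"b3":(.4745,.2586),"b0":(.4441,.3652),"b1":(.4195,.2734)}.items(): print(n,(np.array(proj(T,[*p,.046]))-[145,150])*7)
E
```

```text
farrear [0.5529 0.3619 0.07  ]
nearrear [0.5361 0.3025 0.07  ]
farfront [0.444  0.3883 0.07  ]
nearfront [0.4276 0.3343 0.07  ]
rear far [0.534  0.3706] (np.float64(318.23057751928735), np.float64(172.69562780571485))
rear near [0.5193 0.3155] (np.float64(312.7744332038653), np.float64(180.29831044303688))
front far [0.4239 0.4001] (np.float64(276.26778286952396), np.float64(167.168217995088))
front near [0.4092 0.345 ] (np.float64(269.3297422176153), np.float64(174.37730138364373))
bottle base now [array([0.4944, 0.3722, 0.065 ]), array([0.4943, 0.359 , 0.07  ]), array([0.4941, 0.3458, 0.075 ])]
b2 [263.03411312 219.38730142]
b3 [530.0244153  297.55402861]
b0 [210.61756414 377.51536433]
b1 [479.37718598 456.48380875]
```

View pics/t3x.png

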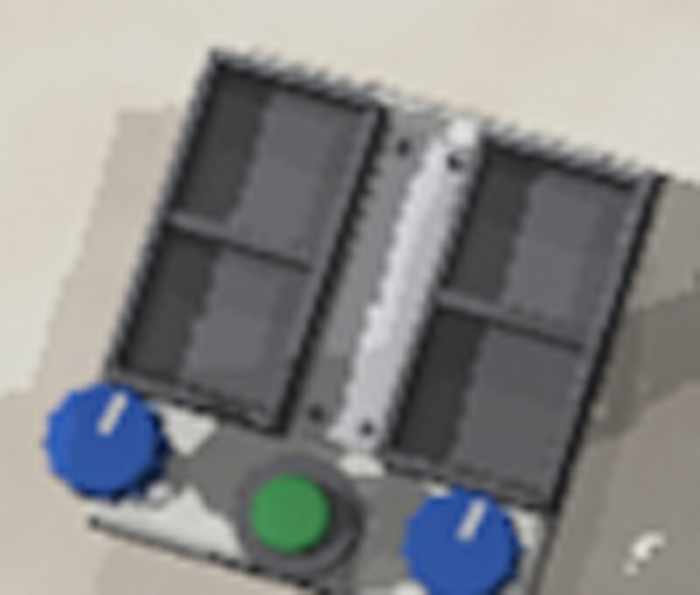

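```bash
python3 - <<'E'
from h import *
T=load("t3_0"); xa=np.array([.966,-.259]);ya=np.array([.259,.966]);c=np.array([.4593,.3119])
def P(u,v): return onplane(T,145+u/7-.07,150+v/7-.07,.07)[:2]
for n,q in {"L":[(213,52),(382,108),(110,375),(290,432)],"R":[(483,140),(660,180),(388,465),(553,510)]}.items():
    A=np.array([P(*x) for x in q])-c; B=np.c_[A@xa,A@ya]*1000; print(n,np.round(B,1).tolist(),"mean",B.mean(0))
# divider tops
for n,q in {"L":[(170,215),(315,267)],"R":[(440,298),(588,347)]}.items():
    A=np.array([P(*x) for x in q])-c; print("div",n,np.round(np.c_[A@xa,A@ya]*1000,1).tolist())
E
```

```text
L [[74.8, 76.1], [72.6, 16.0], [-39.6, 74.5], [-40.8, 11.6]] mean [16.7648663  44.53754348]
R [[71.8, -19.8], [75.6, -80.6], [-42.2, -22.8], [-41.1, -79.5]] mean [ 16.05939498 -50.67537012]
div L [[17.6, 72.4], [14.5, 20.8]]
div R [[16.3, -22.3], [14.5, -74.4]]
```

The walls in both views put the bays about 17 mm further to the rear than I assumed, because they aren't centred on the shaker's origin. The bottle had touched the divider. I'll raise it and correct.

Emit:
{"method": "drive_tool", "body": {
  "targets": [
    [0,0,-0.4,0,0.8],
    [0,-0.25,0,0,0.8],
    [0.1,-0.3,0,0,0.8],
    [0,0,0,0,0.8]
  ]
}}

```text
time: 24.7
tcp_pos: [0.5188, 0.3399, 0.1262]
orientation: [[-0.255, -0.962, 0.102], [-0.966, 0.257, 0.012], [-0.038, -0.096, -0.995]]
ft_force: [0.6, -0.0, -1.3]
grip_width: 0.0432
```

```bash
python3 - <<'E'
from h import *
go((.519,.3425,.11),-105)
E
python3 lk.py t5 | grep -v tops
```

```text
tcp [0.5188 0.3399 0.1262] yaw -104.8 q6 2.32 F [ 0.6 -0.  -1.3] units xyz [-0.05  0.05  0.4 ] turn units 0.06
```

View pics/t5c.png

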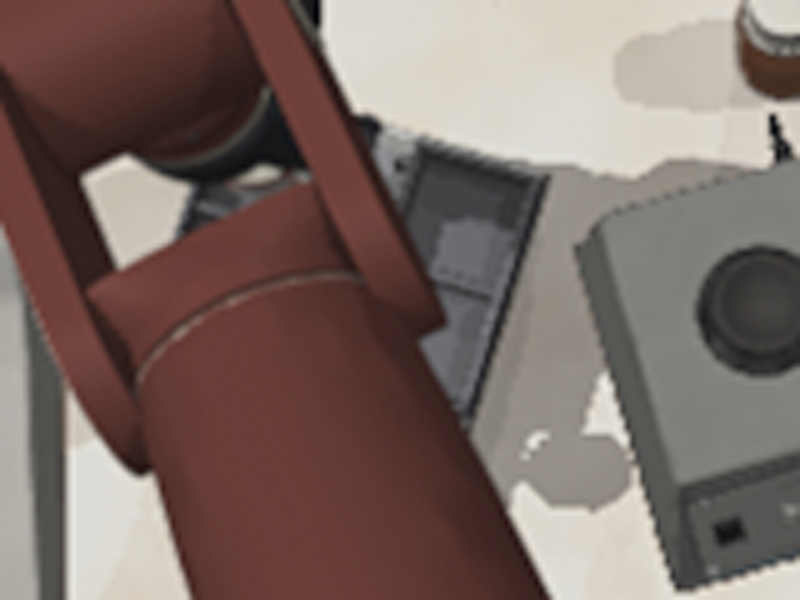

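The arm hides most of the shaker, but its rear-right corner at (545,178) is unmoved. I'll lower the bottle into the bay.

Emit:
{"method": "drive_tool", "body": {
  "targets": [
    [-0.05,0.04,0.3,0,0.8],
    [0,0.04,0.3,0,0.8],
    [0,0.03,0.3,0,0.8],
    [0,0,0,0,0.8]
  ]
}}

```text
time: 25.35
tcp_pos: [0.5158, 0.3443, 0.0844]
orientation: [[-0.252, -0.962, 0.1], [-0.967, 0.255, 0.011], [-0.036, -0.093, -0.995]]
ft_force: [1.9, -0.9, -2.2]
grip_width: 0.0432
```

```bash
python3 - <<'E'
from h import *
go((.519,.3425,.080),-105)
d=cap("side","s7"); cv2.imwrite("pics/s7c.png",cv2.resize(d["color"][130:210,220:348,::-1],None,fx=6,fy=6,interpolation=cv2.INTER_CUBIC))
E
```

```text
tcp [0.5158 0.3443 0.0844] yaw -104.6 q6 2.33 F [ 1.9 -0.9 -2.2] units xyz [ 0.03 -0.08  0.12] turn units 0.09
```

View pics/s7c.png

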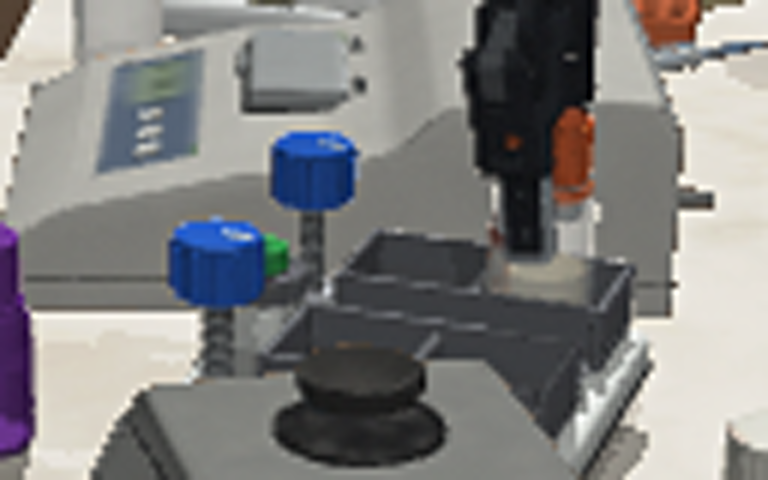

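The side crop shows the bottle inside the rear-left bay at (540,270). I'll lower it the last bit and release.

Emit:
{"method": "drive_tool", "body": {
  "targets": [
    [0,0,0.12,0,0.8],
    [0,0,0.05,0,0.8],
    [0,0,0,0,0.3],
    [0,0,0,0,0.25],
    [0,0,0,0,0.25],
    [0,0.05,-0.5,0,0.25],
    [0,0,-0.7,0,0.25],
    [0,0,-0.9,0,0.25],
    [0,0,-0.9,0,0.25]
  ]
}}

```text
time: 26.3
tcp_pos: [0.4999, 0.3427, 0.1977]
orientation: [[-0.254, -0.963, 0.088], [-0.967, 0.255, 0.007], [-0.029, -0.083, -0.996]]
ft_force: [0.7, -0.0, -0.3]
grip_width: 0.064
```

```bash
python3 - <<'E'
from h import *
go((.512,.010,.2),-105)
E
```

```text
tcp [0.4999 0.3427 0.1977] yaw -104.7 q6 2.33 F [ 0.7 -0.  -0.3] units xyz [ 7.96 -2.42 -0.09] turn units 0.08
```

Emit:
{"method": "drive_tool", "body": {
  "targets": [
    [0.45,-0.03,0,0,0],
    [0.45,-0.03,0,0,0],
    [0.45,-0.03,0,0,0],
    [0.45,-0.03,0,0,0],
    [0.45,-0.03,0,0,0],
    [0.45,-0.03,0,0,0],
    [0.45,-0.03,0,0,0],
    [0.45,-0.03,0,0,0],
    [0.45,-0.03,0,0,0],
    [0.45,-0.03,0,0,0],
    [0.45,-0.03,0,0,0],
    [0.45,-0.03,0,0,0],
    [0.45,-0.03,0,0,0],
    [0.45,-0.03,0,0,0],
    [0.45,-0.03,0,0,0],
    [0.45,-0.03,0,0,0],
    [0.45,-0.03,0,0,0],
    [0.45,-0.03,0,0,0],
    [0,0,0,0,0]
  ]
}}

```text
time: 28.2
tcp_pos: [0.4378, 0.0153, 0.1936]
orientation: [[-0.25, -0.963, 0.101], [-0.967, 0.253, 0.016], [-0.041, -0.093, -0.995]]
ft_force: [0.2, 0.1, -0.1]
grip_width: 0.0851
```

```bash
python3 - <<'E'
from h import *
go((.4245,-.05,.2),-105)
a=cap("top","t8"); b=cap("side","s8")
cv2.imwrite("pics/t8c.png",cv2.resize(a["color"][130:260,130:440,::-1],None,fx=2.5,fy=2.5,interpolation=cv2.INTER_CUBIC))
E
```

```text
tcp [0.4378 0.0153 0.1936] yaw -104.5 q6 1.67 F [ 0.2  0.1 -0.1] units xyz [ 1.66 -0.11 -0.22] turn units 0.13
```

View pics/t8c.png

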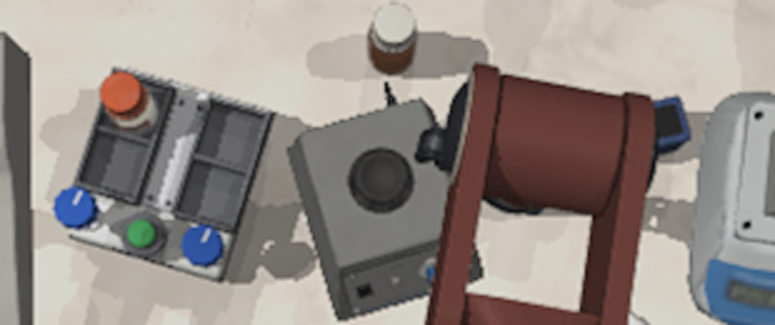

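View pics/s8.png

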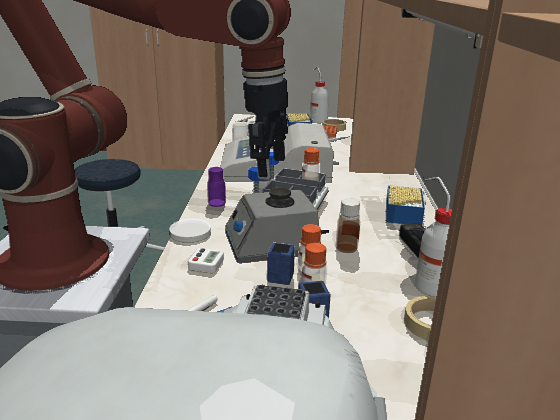

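The top view shows the first bottle upright in the rear-left bay at (125,95). In the side view foam A is now at (281,262). It was near (263,262) before, so it has been knocked. I'll measure it again.

```bash
python3 - <<'E'
from h import *
d=load("s8"); W=cloud(d); hsv=cv2.cvtColor(d["color"],cv2.COLOR_RGB2HSV)
m=cv2.inRange(hsv,(95,60,10),(130,255,255))
for y0,y1,x0,x1 in((235,295,262,300),(275,320,296,332)):
    v,u=np.where(m[y0:y1,x0:x1]); P=W[v+y0,u+x0]; P=P[(P[:,2]<.08)&(P[:,2]>.01)&(P[:,0]>.38)]
    print(len(P),np.round(np.nanpercentile(P,2,0),4),np.round(np.nanpercentile(P,98,0),4))
    T=W[y0:y1,x0:x1].reshape(-1,3); T=T[(T[:,2]>.060)&(T[:,2]<.071)&(T[:,1]>-.2)&(T[:,1]<0)&(T[:,0]<.55)]
    r=cv2.minAreaRect((T[:,:2]*1000).astype(np.float32)); print(len(T),r)
cv2.imwrite("pics/s8c.png",cv2.resize(d["color"][210:330,230:350,::-1],None,fx=5,fy=5,interpolation=cv2.INTER_CUBIC))
E
```

```text
815 [ 0.4329 -0.0554  0.0116] [ 0.479  -0.0137  0.0681]
351 ((459.2848205566406, -78.95918273925781), (51.61298370361328, 155.5659942626953), 4.815356254577637)
379 [ 0.4926 -0.1824  0.0283] [ 0.5403 -0.137   0.0685]
416 ((515.3510131835938, -158.5514373779297), (43.68878936767578, 46.525917053222656), 18.032611846923828)
```

View pics/s8c.png

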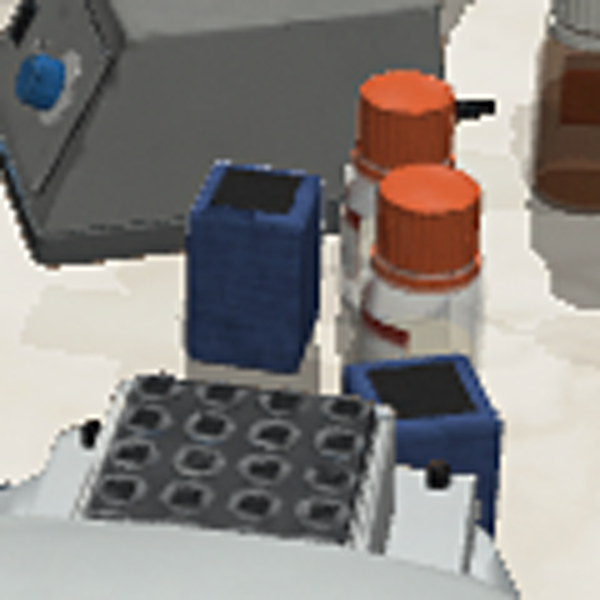

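```bash
python3 - <<'E'
from h import *
d=load("s8")
q=[(190,210),(304,220),(322,175),(216,162)]
P=np.array([onplane(d,230+u/5-.1,210+v/5-.1,.066)[:2] for u,v in q]); print(np.round(P,4),P.mean(0))
for i,j in((0,1),(3,2)): e=P[j]-P[i]; print(np.linalg.norm(e),np.degrees(np.arctan2(e[1],e[0])))
for i,j in((0,3),(1,2)): e=P[j]-P[i]; print(np.linalg.norm(e),np.degrees(np.arctan2(e[1],e[0]))-90)
# depth based: near face normal
W=cloud(d); hsv=cv2.cvtColor(d["color"],cv2.COLOR_RGB2HSV); 
S=W[256:280,269:289].reshape(-1,3); S=S[(S[:,2]>.01)&(S[:,2]<.055)]; k=np.polyfit(S[:,0],S[:,1],1); print("near face yaw",np.degrees(np.arctan(k[0])),S[:,0].mean(),S[:,1].mean())
c0=S[:,:2].mean(0)
# top
T=W[243:255,268:294].reshape(-1,3); T=T[(T[:,2]>.060)&(T[:,2]<.071)&(T[:,1]>-.07)]; r=cv2.minAreaRect((T[:,:2]*1000).astype(np.float32)); print(len(T),r,T.mean(0))
E
```

```text
[[ 0.4321 -0.0442]
 [ 0.4744 -0.048 ]
 [ 0.4803 -0.0132]
 [ 0.4395 -0.0065]] [ 0.4565957  -0.02795573]
0.042438126052301635 -5.0180980643471145
0.04131473000544321 -9.311379345204664
0.03849389663991071 -11.093658497704467
0.03529880730350867 -9.62450794804981
near face yaw -9.80607486011052 0.45262467372930726 -0.05072277205478421
273 ((455.7275390625, -28.554519653320312), (47.48460006713867, 43.80254364013672), 79.8301773071289) [ 0.45523066 -0.03247174  0.06699425]
```

Emit:
{"method": "drive_tool", "body": {
  "targets": [
    [0.35,0.04,0,-0.6,0.2],
    [0.4,0.04,0.2,-0.6,0.2],
    [0.35,0.04,0.3,0,0.2],
    [0,0,0.4,0,0.2],
    [0,0,0,0,0.2]
  ]
}}

```text
time: 28.8
tcp_pos: [0.4292, -0.0219, 0.1558]
orientation: [[-0.157, -0.982, 0.103], [-0.987, 0.16, 0.02], [-0.036, -0.099, -0.994]]
ft_force: [-0.2, 0.4, -0.7]
grip_width: 0.0682
```

```bash
python3 - <<'E'
from h import *
go((.4585,-.029,.032),-100)
E
```

```text
tcp [ 0.4292 -0.0219  0.1558] yaw -99.1 q6 1.47 F [-0.2  0.4 -0.7] units xyz [ 0.17 -0.44  3.15] turn units 0.24
```

Emit:
{"method": "drive_tool", "body": {
  "targets": [
    [0.1,-0.2,0.4,0.2,0.2],
    [0.07,-0.2,0.4,0,0.2],
    [0,0,0.4,0,0.2],
    [0,0,0.4,0,0.2],
    [0,0,0.4,0,0.2],
    [0,0,0,0,0.2]
  ]
}}

```text
time: 29.4
tcp_pos: [0.4573, -0.0256, 0.0806]
orientation: [[-0.164, -0.98, 0.11], [-0.986, 0.167, 0.02], [-0.038, -0.105, -0.994]]
ft_force: [0.6, 0.2, -0.2]
grip_width: 0.0682
```

```bash
python3 - <<'E'
from h import *
go((.4585,-.029,.032),-100)
E
```

```text
tcp [ 0.4573 -0.0256  0.0806] yaw -99.4 q6 1.47 F [ 0.6  0.2 -0.2] units xyz [0.13 0.08 1.21] turn units 0.14
```

Emit:
{"method": "drive_tool", "body": {
  "targets": [
    [0.1,0.04,0.4,0.1,0.2],
    [0,0.04,0.4,0,0.2],
    [0,0.04,0.35,0,0.2],
    [0,0.02,0.05,0,0.2]
  ]
}}

```text
time: 29.8
tcp_pos: [0.4611, -0.0261, 0.0371]
orientation: [[-0.167, -0.979, 0.118], [-0.985, 0.17, 0.02], [-0.039, -0.113, -0.993]]
ft_force: [-0.5, 1.0, -0.5]
grip_width: 0.0682
```

```bash
python3 - <<'E'
from h import *
go((.4585,-.029,.032),-100)
E
```

```text
tcp [ 0.4611 -0.0261  0.0371] yaw -99.6 q6 1.47 F [-0.5  1.  -0.5] units xyz [0.09 0.07 0.12] turn units 0.1
```

Emit:
{"method": "drive_tool", "body": {
  "targets": [
    [0.09,0.07,0.15,0.1,0.2],
    [0,0,0,0,0.5],
    [0,0,0,0,0.8],
    [0,0,0,0,0.8],
    [0,0,0,0,0.8]
  ],
  "newtons": 30
}}

```text
time: 30.3
tcp_pos: [0.4614, -0.0294, 0.0349]
orientation: [[-0.173, -0.977, 0.125], [-0.984, 0.176, 0.018], [-0.04, -0.119, -0.992]]
ft_force: [0.6, -0.9, -0.1]
grip_width: 0.0451
```

Emit:
{"method": "drive_tool", "body": {
  "targets": [
    [0,0,-0.5,0,0.8],
    [0,0,-0.9,0,0.8],
    [0,0,-1,0,0.8],
    [0,0,-1,0,0.8],
    [0,0,-0.8,0,0.8]
  ]
}}

```text
time: 30.8
tcp_pos: [0.4357, -0.0315, 0.2012]
orientation: [[-0.173, -0.979, 0.111], [-0.984, 0.177, 0.022], [-0.041, -0.106, -0.994]]
ft_force: [0.5, 0.2, 0.7]
grip_width: 0.0447
```

```bash
python3 - <<'E'
from h import *
go((.4905,.2507,.2),-105)
E
```

```text
tcp [ 0.4357 -0.0315  0.2012] yaw -100.0 q6 1.47 F [0.5 0.2 0.7] units xyz [-7.18 -0.09  0.33] turn units 1.25
```

Emit:
{"method": "drive_tool", "body": {
  "targets": [
    [-0.9,-0.02,-0.1,0.16,0.8],
    [-0.9,-0.02,-0.1,0.16,0.8],
    [-0.9,-0.02,0,0.16,0.8],
    [-0.9,-0.02,0,0.16,0.8],
    [-0.9,-0.02,0,0.16,0.8],
    [-0.9,-0.02,0,0.16,0.8],
    [-0.9,-0.02,0,0.16,0.8],
    [-0.6,-0.02,0,0.16,0.8],
    [0,0,0,0,0.8]
  ]
}}

```text
time: 31.7
tcp_pos: [0.5061, 0.2448, 0.235]
orientation: [[-0.269, -0.954, 0.132], [-0.962, 0.273, 0.019], [-0.054, -0.122, -0.991]]
ft_force: [-0.1, 0.2, -0.7]
grip_width: 0.0447
```

```bash
python3 - <<'E'
from h import *
go((.4955,.2507,.13),-105)
E
```

```text
tcp [0.5061 0.2448 0.235 ] yaw -105.6 q6 2.18 F [-0.1  0.2 -0.7] units xyz [0.07 0.61 2.57] turn units -0.15
```

Emit:
{"method": "drive_tool", "body": {
  "targets": [
    [0.03,0.2,0.5,-0.15,0.8],
    [0.03,0.2,0.5,0,0.8],
    [0,0.2,0.5,0,0.8],
    [0,0,0.5,0,0.8],
    [0,0,0.2,0,0.8],
    [0,0,0,0,0.8]
  ]
}}

```text
time: 32.3
tcp_pos: [0.4936, 0.2485, 0.1431]
orientation: [[-0.258, -0.957, 0.134], [-0.965, 0.262, 0.018], [-0.052, -0.124, -0.991]]
ft_force: [0.2, 0.2, -0.6]
grip_width: 0.0449
```

```bash
python3 - <<'E'
from h import *
go((.4955,.2507,.12),-105)
d=cap("side","s9"); cv2.imwrite("pics/s9c.png",cv2.resize(d["color"][130:210,220:348,::-1],None,fx=6,fy=6,interpolation=cv2.INTER_CUBIC))
E
```

```text
tcp [0.4936 0.2485 0.1431] yaw -105.0 q6 2.19 F [ 0.2  0.2 -0.6] units xyz [-0.03  0.04  0.58] turn units 0.01
```

View pics/s9c.png

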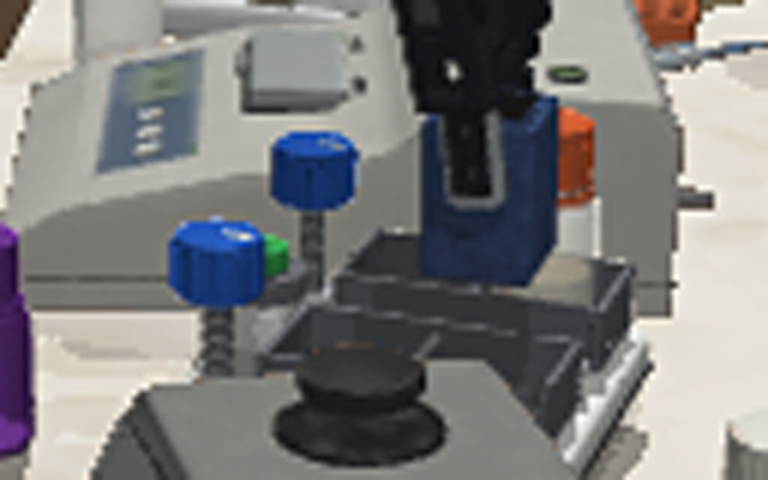

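The side crop shows the foam held upright above the rear-right bay, with its lower corners at (423,275), (528,285) and (557,238). I'll check its centre against the bay.

```bash
python3 - <<'E'
from h import *
d=load("s9"); W=cloud(d)
hsv=cv2.cvtColor(d["color"],cv2.COLOR_RGB2HSV); m=cv2.inRange(hsv,(95,60,10),(130,255,255))
v,u=np.where(m[148:180,289:314]); v+=148;u+=289; P=W[v,u]; P=P[(P[:,1]<.3)&(P[:,1]>.2)]; print(len(P),np.nanmin(P,0),np.nanmax(P,0))
N=P[P[:,2]<.14]; near=N[(N[:,0]<.492)]; k=np.polyfit(near[:,0],near[:,1],1); print("near yaw",np.degrees(np.arctan(k[0])),near.mean(0))
for z in(.105,.11): 
    q=[onplane(d,220+a/6,130+b/6,z)[:2] for a,b in((423,275),(528,285),(557,238))]; print(z,np.round(q,4),(q[0]+q[2])/2)
print("bay3 rect near wall etc:", [np.round((np.array(proj(d,[*p,.07]))-[220,130])*6) for p in((.4905,.2507),)])
xa=np.array([.966,-.259]);ya=np.array([.259,.966]);c=np.array([.4905,.2507])
for a,b in((26.5,26.5),(26.5,-26.5),(-26.5,-26.5),(-26.5,26.5)):
    p=c+xa*a/1000+ya*b/1000; print((a,b),np.round((np.array(proj(d,[*p,.07]))-[220,130])*6))
E
```

```text
453 [0.46195187 0.20807766 0.11203086] [0.51449643 0.26277414 0.18487497]
near yaw -15.991001607659532 [0.47743939 0.22875848 0.12607145]
0.105 [[0.4646 0.2495]
 [0.5055 0.243 ]
 [0.5175 0.2967]] [0.49103345 0.27312112]
0.11 [[0.4648 0.2365]
 [0.5053 0.2301]
 [0.517  0.2832]] [0.49092443 0.25985274]
bay3 rect near wall etc: [array([486., 359.])]
(26.5, 26.5) [567. 344.]
(26.5, -26.5) [534. 393.]
(-26.5, -26.5) [402. 374.]
(-26.5, 26.5) [440. 327.]
```

Emit:
{"method": "drive_tool", "body": {
  "targets": [
    [-0.03,0.03,0.4,0,0.8],
    [0,0.05,0.4,0,0.8],
    [0,0.05,0.3,0,0.8],
    [0,0,0,0,0.8]
  ]
}}

```text
time: 32.75
tcp_pos: [0.498, 0.2524, 0.1007]
orientation: [[-0.258, -0.956, 0.141], [-0.964, 0.264, 0.02], [-0.056, -0.131, -0.99]]
ft_force: [-0.2, -0.5, -1.2]
grip_width: 0.0447
```

```bash
python3 - <<'E'
from h import *
go((.4955,.2507,.082),-105)
E
```

```text
tcp [0.498  0.2524 0.1007] yaw -105.0 q6 2.20 F [-0.2 -0.5 -1.2] units xyz [0.08 0.11 0.45] turn units 0.0
```

Emit:
{"method": "drive_tool", "body": {
  "targets": [
    [0.06,0.08,0.1,0,0.8],
    [0,0.02,0.2,0,0.8],
    [0,0.02,0.2,0,0.8],
    [0,0,0,0,0.8]
  ]
}}

```text
time: 33.15
tcp_pos: [0.4969, 0.2523, 0.0804]
orientation: [[-0.258, -0.955, 0.144], [-0.964, 0.264, 0.021], [-0.059, -0.134, -0.989]]
ft_force: [0.1, -0.3, -0.2]
grip_width: 0.0451
```

```bash
python3 - <<'E'
from h import *
go((.4955,.2507,.082),-105)
d=cap("side","s10"); cv2.imwrite("pics/s10c.png",cv2.resize(d["color"][130:210,220:348,::-1],None,fx=6,fy=6,interpolation=cv2.INTER_CUBIC))
E
```

```text
tcp [0.4969 0.2523 0.0804] yaw -105.0 q6 2.20 F [ 0.1 -0.3 -0.2] units xyz [ 0.04  0.02 -0.05] turn units 0.0
```

View pics/s10c.png

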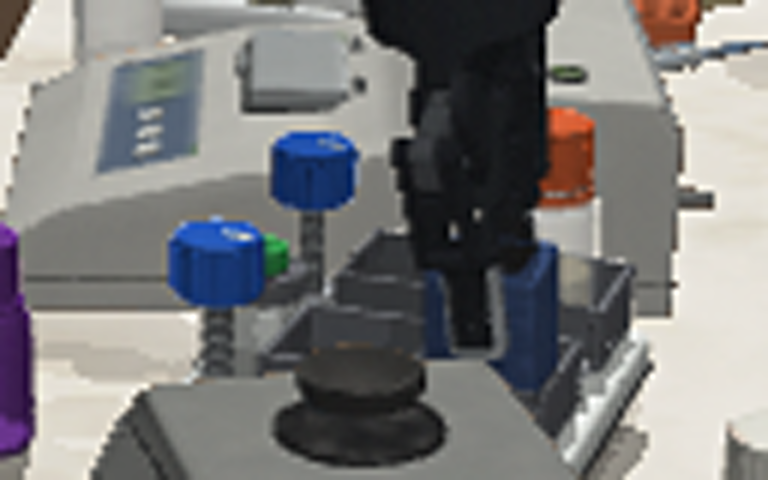

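The side crop shows the foam down in the rear-right bay at (490,320). I'll release it and back off.

Emit:
{"method": "drive_tool", "body": {
  "targets": [
    [0,0,0.05,0,0.8],
    [0,0,0,0,0.3],
    [0,0,0,0,0.25],
    [0,0,0,0,0.25],
    [0,0.05,-0.5,0,0.25],
    [0,0.05,-0.8,0,0.25],
    [0,0,-1,0,0.25],
    [0,0,-1,0,0.25]
  ]
}}

```text
time: 34.0
tcp_pos: [0.4701, 0.2489, 0.2053]
orientation: [[-0.259, -0.957, 0.131], [-0.964, 0.264, 0.016], [-0.05, -0.122, -0.991]]
ft_force: [0.1, 0.0, 1.0]
grip_width: 0.064
```

```bash
python3 - <<'E'
from h import *
d=cap("side","s11"); cv2.imwrite("pics/s11c.png",cv2.resize(d["color"][130:210,220:348,::-1],None,fx=6,fy=6,interpolation=cv2.INTER_CUBIC))
W=cloud(d); P=W[160:200,285:320].reshape(-1,3); P=P[(abs(P[:,0]-.49)<.03)&(abs(P[:,1]-.25)<.03)]; t=P[P[:,2]>.105]; print(len(t),np.percentile(P[:,2],[50,90,95,99]), t.mean(0) if len(t) else 0,t.min(0),t.max(0))
go((.512,.010,.2),-105)
E
```

```text
182 [0.09694164 0.11346647 0.11391807 0.11468535] [0.49327103 0.2445357  0.11163204] [0.46817964 0.22483878 0.10508649] [0.51731942 0.27657493 0.11549551]
tcp [0.4733 0.2504 0.2142] yaw -105.0 q6 2.21 F [2.6 2.4 5.4] units xyz [ 5.56 -2.46  0.36] turn units -0.0
```

View pics/s11c.png

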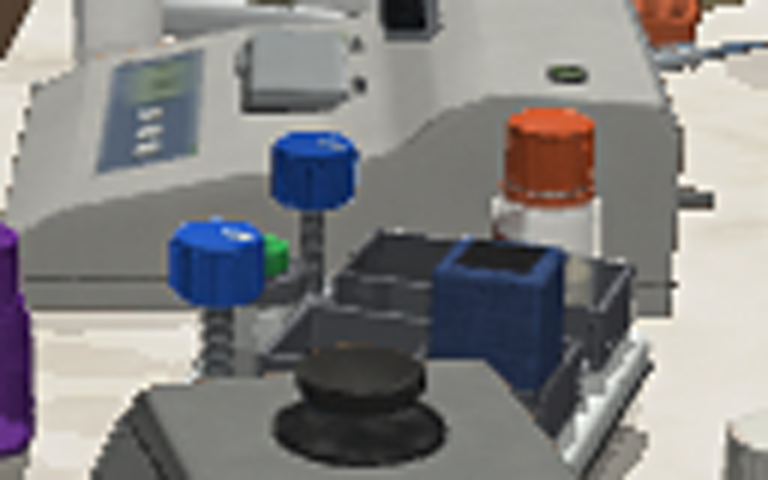

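Foam top reads 0.112 m, so it is seated. The first bottle stands upright in its bay. Next bottle.

Emit:
{"method": "drive_tool", "body": {
  "targets": [
    [0.42,-0.15,0,0,0.25],
    [0.42,-0.15,0,0,0.25],
    [0.42,-0.15,0,0,0.25],
    [0.42,-0.15,0,0,0.25],
    [0.42,-0.15,0,0,0.25],
    [0.42,-0.15,0,0,0.25],
    [0.42,-0.15,0,0,0.25],
    [0.42,-0.15,0,0,0.25],
    [0.42,-0.15,0,0,0.25],
    [0.42,-0.15,0,0,0.25],
    [0.42,-0.15,0,0,0.25],
    [0.42,-0.15,0,0,0.25],
    [0.4,0,0,0,0.25],
    [0,0,0,0,0.25]
  ]
}}

```text
time: 35.45
tcp_pos: [0.489, 0.0142, 0.216]
orientation: [[-0.255, -0.954, 0.157], [-0.965, 0.262, 0.025], [-0.065, -0.145, -0.987]]
ft_force: [-0.3, 0.2, -0.7]
grip_width: 0.0639
```

```bash
python3 - <<'E'
from h import *
go((.5145,.0105,.12),-105)
d=cap("side","s12"); W=cloud(d); hsv=cv2.cvtColor(d["color"],cv2.COLOR_RGB2HSV); m=cv2.inRange(hsv,(3,150,60),(14,255,255))
P=W[m>0]; P=P[(P[:,0]>.46)&(P[:,0]<.56)]
for n,a,b in(("B1",-.03,.04),("B2",-.11,-.04)):
    Q=P[(P[:,1]>a)&(P[:,1]<b)]; print(n,len(Q),np.round(Q.min(0),4),np.round(Q.max(0),4), "xmid",(Q[:,0].min()+Q[:,0].max())/2)
cv2.imwrite("pics/s12c.png",cv2.resize(d["color"][180:330,220:380,::-1],None,fx=4,fy=4,interpolation=cv2.INTER_CUBIC))
E
```

```text
tcp [0.489  0.0142 0.216 ] yaw -104.8 q6 1.68 F [-0.3  0.2 -0.7] units xyz [ 0.08 -0.29  2.47] turn units 0.05
B1 338 [ 0.4802 -0.015   0.0446] [0.5296 0.0247 0.4619] xmid 0.5049262514028967
B2 436 [ 0.498  -0.0904  0.0418] [ 0.5366 -0.0513  0.0955] xmid 0.5173350872753748
```

View pics/s12c.png

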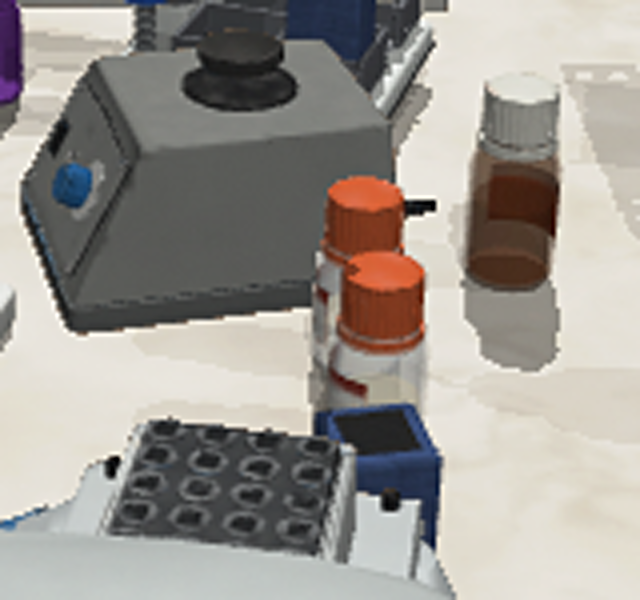

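Scene unchanged, with caps at (365,215) and (382,300). The tool's lean has grown, so I'll make a quick free-air test for a motion that reduces it.

Emit:
{"method": "drive_tool", "body": {
  "targets": [
    [0,0,-1,0,0.25],
    [0,0,0,0,0.25]
  ]
}}

```text
time: 35.7
tcp_pos: [0.4825, 0.0149, 0.2559]
orientation: [[-0.254, -0.954, 0.156], [-0.965, 0.262, 0.026], [-0.066, -0.143, -0.987]]
ft_force: [0.1, -0.7, 0.8]
grip_width: 0.0641
```

Emit:
{"method": "drive_tool", "body": {
  "targets": [
    [0,1,0,0,0.25],
    [0,0,0,0,0.25]
  ]
}}

```text
time: 35.9
tcp_pos: [0.4437, 0.0269, 0.2489]
orientation: [[-0.253, -0.955, 0.153], [-0.965, 0.261, 0.028], [-0.066, -0.141, -0.988]]
ft_force: [0.2, -0.1, -0.0]
grip_width: 0.0644
```

Emit:
{"method": "drive_tool", "body": {
  "targets": [
    [0,0,1,0,0.25],
    [0,0,0,0,0.25]
  ]
}}

```text
time: 36.1
tcp_pos: [0.4503, 0.0294, 0.2094]
orientation: [[-0.251, -0.955, 0.157], [-0.966, 0.259, 0.028], [-0.067, -0.145, -0.987]]
ft_force: [-1.1, 0.3, -2.0]
grip_width: 0.0641
```

Emit:
{"method": "drive_tool", "body": {
  "targets": [
    [0,-1,0,0,0.25],
    [0,0,0,0,0.25]
  ]
}}

```text
time: 36.3
tcp_pos: [0.4898, 0.02, 0.2159]
orientation: [[-0.249, -0.956, 0.157], [-0.966, 0.257, 0.029], [-0.068, -0.144, -0.987]]
ft_force: [-1.4, 0.7, -1.2]
grip_width: 0.0639
```

Emit:
{"method": "drive_tool", "body": {
  "targets": [
    [-1,0,0,0,0.25],
    [-1,0,0,0,0.25],
    [-1,0,0,0,0.25],
    [-1,0,0,0,0.25],
    [0,0,0,0,0.25]
  ]
}}

```text
time: 36.8
tcp_pos: [0.5359, 0.1804, 0.2362]
orientation: [[-0.253, -0.953, 0.166], [-0.965, 0.261, 0.03], [-0.072, -0.152, -0.986]]
ft_force: [0.1, -1.4, -1.2]
grip_width: 0.0639
```

Emit:
{"method": "drive_tool", "body": {
  "targets": [
    [1,0,0,0,0.25],
    [0,0,0,0,0.25],
    [1,0,0,0,0.25],
    [0,0,0,0,0.25],
    [1,0,0,0,0.25],
    [0,0,0,0,0.25],
    [1,0,0,0,0.25],
    [0,0,0,0,0.25]
  ]
}}

```text
time: 37.6
tcp_pos: [0.4992, 0.0257, 0.2367]
orientation: [[-0.246, -0.952, 0.18], [-0.966, 0.256, 0.033], [-0.077, -0.166, -0.983]]
ft_force: [0.4, -0.2, -0.2]
grip_width: 0.0641
```

Emit:
{"method": "drive_tool", "body": {
  "targets": [
    [-0.9,0.15,0,0,0.25],
    [-0.9,0.15,0,0,0.25],
    [-0.9,0.15,0,0,0.25],
    [-0.9,0.15,0,0,0.25],
    [-0.9,0.15,0,0,0.25],
    [-0.9,0.15,0,0,0.25],
    [-0.9,0.15,0,0,0.25],
    [-0.9,0.15,0,0,0.25],
    [-0.9,0.15,0,0,0.25],
    [0,0,0,0,0.25]
  ]
}}

```text
time: 38.6
tcp_pos: [0.5309, 0.3778, 0.2656]
orientation: [[-0.248, -0.949, 0.194], [-0.964, 0.261, 0.045], [-0.094, -0.175, -0.98]]
ft_force: [-0.4, -0.7, 1.1]
grip_width: 0.064
```

Emit:
{"method": "drive_tool", "body": {
  "targets": [
    [0,0,0.4,0,0.25],
    [0,0,0.4,0,0.25],
    [0,0,0,0,0.25]
  ]
}}

```text
time: 38.9
tcp_pos: [0.5367, 0.3813, 0.2321]
orientation: [[-0.246, -0.95, 0.194], [-0.965, 0.26, 0.046], [-0.094, -0.175, -0.98]]
ft_force: [0.9, -0.7, -1.0]
grip_width: 0.0638
```

Emit:
{"method": "drive_tool", "body": {
  "targets": [
    [0,0,-0.4,0,0.25],
    [0,0,-0.4,0,0.25],
    [0,0,0,0,0.25]
  ]
}}

```text
time: 39.2
tcp_pos: [0.5302, 0.3773, 0.265]
orientation: [[-0.25, -0.949, 0.192], [-0.964, 0.263, 0.045], [-0.093, -0.174, -0.98]]
ft_force: [0.7, -0.3, -0.3]
grip_width: 0.0639
```

```bash
python3 - <<'E'
from h import *
go((.5,.01,.2),-105); s=status.get_state(); print(np.round(s["q"],3))
E
```

```text
tcp [0.5302 0.3773 0.265 ] yaw -104.5 q6 2.37 F [ 0.7 -0.3 -0.3] units xyz [ 9.19 -1.42  1.04] turn units 0.11
[ 0.529 -0.021  1.641 -0.06   1.333  2.371]
```

Emit:
{"method": "drive_tool", "body": {
  "targets": [
    [0,0,0,0,0.25],
    [0,0,0,0,0.25],
    [0,0,0,0,0.25],
    [0,0,0,0,0.25],
    [0,0,0,0,0.25],
    [0,0,0,0,0.25],
    [0,0,0,0,0.25],
    [0,0,0,0,0.25],
    [0,0,0,0,0.25],
    [0,0,0,0,0.25]
  ]
}}

```text
time: 40.2
tcp_pos: [0.5306, 0.3768, 0.2667]
orientation: [[-0.251, -0.948, 0.194], [-0.963, 0.264, 0.046], [-0.095, -0.176, -0.98]]
ft_force: [0.5, -0.3, 0.1]
grip_width: 0.0642
```

```bash
python3 - <<'E'
from h import *
s=status.get_state(); print(np.round(s["q"],4),np.round(s["joint_velocities"],4),np.round(s["tcp_pos"],4))
E
```

```text
[ 0.5285 -0.0235  1.6403 -0.0602  1.3329  2.371 ] [-0.0018  0.0017 -0.0012  0.0005 -0.0009 -0.0002] [0.5306 0.3768 0.2667]
```

Emit:
{"method": "drive_tool", "body": {
  "targets": [
    [0,0,0,-1,0.25],
    [0,0,0,-1,0.25],
    [0,0,0,-1,0.25],
    [0,0,0,-1,0.25],
    [0,0,0,-1,0.25],
    [0,0,0,-1,0.25],
    [0,0,0,0,0.25]
  ]
}}

```text
time: 40.9
tcp_pos: [0.5306, 0.3768, 0.2667]
orientation: [[0.173, -0.966, 0.194], [-0.985, -0.167, 0.046], [-0.012, -0.199, -0.98]]
ft_force: [-0.2, -0.7, 1.0]
grip_width: 0.064
```

```bash
python3 - <<'E'
from h import *
s=status.get_state(); print(np.round(s["q"],4),np.round(s["joint_velocities"],4),np.round(s["tcp_pos"],4))
E
```

```text
[ 0.5285 -0.0233  1.6403 -0.0602  1.3328  1.9355] [-0.0007  0.0012 -0.0006 -0.0001  0.0009  0.0216] [0.5306 0.3768 0.2667]
```

Emit:
{"method": "drive_tool", "body": {
  "targets": [
    [0.25,0.06,0,0,0.25],
    [0.25,0.06,0,0,0.25],
    [0.25,0.06,0,0,0.25],
    [0.25,0.06,0,0,0.25],
    [0.25,0.06,0,0,0.25],
    [0.25,0.06,0,0,0.25],
    [0.25,0.06,0,0,0.25],
    [0.25,0.06,0,0,0.25],
    [0.25,0.06,0,0,0.25],
    [0.25,0.06,0,0,0.25],
    [0.25,0.06,0,0,0.25],
    [0.25,0.06,0,0,0.25],
    [0.25,0.06,0,0,0.25],
    [0.25,0.06,0,0,0.25],
    [0.25,0.06,0,0,0.25],
    [0.25,0.06,0,0,0.25],
    [0.25,0.06,0,0,0.25],
    [0.25,0.06,0,0,0.25],
    [0,0,0,0,0.25]
  ]
}}

```text
time: 42.8
tcp_pos: [0.518, 0.1745, 0.2551]
orientation: [[0.167, -0.967, 0.195], [-0.986, -0.161, 0.045], [-0.012, -0.2, -0.98]]
ft_force: [-0.2, -0.5, 0.8]
grip_width: 0.064
```

```bash
python3 - <<'E'
from h import *
s=status.get_state(); print(np.round(s["q"],4),np.round(s["tcp_pos"],4), 3.1416-sum(s["q"][i] for i in (1,2,4)))
go((.5,.01,.2),-105)
E
```

```text
[ 0.1847 -0.2867  1.8943  0.0082  1.3328  1.588 ] [0.518  0.1745 0.2551] 0.20125340668435188
tcp [0.518  0.1745 0.2551] yaw -80.4 q6 1.59 F [-0.2 -0.5  0.8] units xyz [4.   1.37 1.08] turn units 6.15
```

Emit:
{"method": "drive_tool", "body": {
  "targets": [
    [0.26,0.11,0.04,0.5,0.25],
    [0.26,0.11,0.04,0.5,0.25],
    [0.26,0.11,0.04,0.5,0.25],
    [0.26,0.11,0.04,0.5,0.25],
    [0.26,0.11,0.04,0.5,0.25],
    [0.26,0.11,0.04,0.5,0.25],
    [0.26,0.11,0.04,0.5,0.25],
    [0.26,0.11,0.04,0.5,0.25],
    [0.26,0.05,0.04,0.5,0.25],
    [0.26,0.05,0.04,0.5,0.25],
    [0.26,0.05,0.04,0.5,0.25],
    [0.26,0.05,0.04,0.5,0.25],
    [0.26,0.05,0.04,0,0.25],
    [0.26,0.05,0.04,0,0.25],
    [0,0,0,0,0.25]
  ]
}}

```text
time: 44.3
tcp_pos: [0.4611, 0.0214, 0.2115]
orientation: [[-0.277, -0.941, 0.195], [-0.956, 0.291, 0.044], [-0.098, -0.174, -0.98]]
ft_force: [0.1, -0.9, 0.6]
grip_width: 0.0644
```

```bash
python3 - <<'E'
from h import *
go((.5157,.0108,.033),-105)
E
```

```text
tcp [0.4611 0.0214 0.2115] yaw -106.2 q6 1.69 F [ 0.1 -0.9  0.6] units xyz [ 0.31 -0.58  4.63] turn units -0.29
```

Emit:
{"method": "drive_tool", "body": {
  "targets": [
    [0.1,-0.2,0.25,-0.25,0.25],
    [0.1,-0.2,0.25,0,0.25],
    [0.11,-0.18,0.25,0,0.25],
    [0,0,0.25,0,0.25],
    [0,0,0.25,0,0.25],
    [0,0,0.25,0,0.25],
    [0,0,0.25,0,0.25],
    [0,0,0.25,0,0.25],
    [0,0,0.25,0,0.25],
    [0,0,0.25,0,0.25],
    [0,0,0,0,0.25]
  ]
}}

```text
time: 45.4
tcp_pos: [0.501, 0.0084, 0.111]
orientation: [[-0.258, -0.946, 0.197], [-0.961, 0.272, 0.046], [-0.097, -0.178, -0.979]]
ft_force: [-0.6, -0.1, -0.1]
grip_width: 0.0642
```

```bash
python3 - <<'E'
from h import *
go((.5157,.0108,.033),-105)
E
```

```text
tcp [0.501  0.0084 0.111 ] yaw -105.0 q6 1.63 F [-0.6 -0.1 -0.1] units xyz [0.04 0.02 1.99] turn units -0.01
```

Slow steps don't drift. Continuing down and gripping.

Emit:
{"method": "drive_tool", "body": {
  "targets": [
    [0.02,0.01,0.25,0,0.25],
    [0.02,0.01,0.25,0,0.25],
    [0,0,0.25,0,0.25],
    [0,0,0.25,0,0.25],
    [0,0,0.25,0,0.25],
    [0,0,0.25,0,0.25],
    [0,0,0.25,0,0.25],
    [0,0,0.2,0,0.25],
    [0,0,0,0,0.25]
  ]
}}

```text
time: 46.3
tcp_pos: [0.5222, 0.0078, 0.0322]
orientation: [[-0.26, -0.943, 0.209], [-0.961, 0.274, 0.041], [-0.096, -0.191, -0.977]]
ft_force: [-1.2, -0.4, 0.3]
grip_width: 0.0643
```

```bash
python3 - <<'E'
from h import *
go((.5157,.0108,.033),-105)
E
```

```text
tcp [0.5222 0.0078 0.0322] yaw -105.1 q6 1.62 F [-1.2 -0.4  0.3] units xyz [-0.03  0.17 -0.05] turn units -0.03
```

Emit:
{"method": "drive_tool", "body": {
  "targets": [
    [-0.03,0.16,-0.04,0,0.25],
    [0,0,0,0,0.25],
    [0,0,0,0,0.5],
    [0,0,0,0,0.8],
    [0,0,0,0,0.8],
    [0,0,0,0,0.8]
  ],
  "newtons": 35
}}

```text
time: 46.9
tcp_pos: [0.5212, 0.0065, 0.0354]
orientation: [[-0.26, -0.94, 0.22], [-0.961, 0.274, 0.032], [-0.09, -0.203, -0.975]]
ft_force: [-0.7, -1.6, 1.1]
grip_width: 0.044
```

Emit:
{"method": "drive_tool", "body": {
  "targets": [
    [0,0,-0.25,0,0.8],
    [0,0,-0.25,0,0.8],
    [0,0,-0.25,0,0.8],
    [0,0,-0.25,0,0.8],
    [0,0,-0.25,0,0.8],
    [0,0,-0.25,0,0.8],
    [0,0,-0.25,0,0.8],
    [0,0,-0.25,0,0.8],
    [0,0,-0.25,0,0.8],
    [0,0,-0.25,0,0.8],
    [0,0,-0.25,0,0.8],
    [0,0,-0.25,0,0.8],
    [0,0,-0.25,0,0.8],
    [0,0,-0.25,0,0.8],
    [0,0,-0.25,0,0.8],
    [0,0,-0.25,0,0.8],
    [0,0,-0.25,0,0.8],
    [0,0,-0.25,0,0.8],
    [0,0,0,0,0.8]
  ]
}}

```text
time: 48.8
tcp_pos: [0.4767, 0.0013, 0.2263]
orientation: [[-0.26, -0.941, 0.218], [-0.961, 0.274, 0.034], [-0.092, -0.201, -0.975]]
ft_force: [0.6, 0.6, -0.7]
grip_width: 0.0437
```

```bash
python3 - <<'E'
from h import *
go((.4655,.3572,.22),-105)
d=cap("side","s13")
cv2.imwrite("pics/s13c.png",cv2.resize(d["color"][130:330,220:380,::-1],None,fx=3,fy=3,interpolation=cv2.INTER_CUBIC))
E
```

```text
tcp [0.4767 0.0013 0.2263] yaw -105.1 q6 1.63 F [ 0.6  0.6 -0.7] units xyz [-8.46  2.73  0.39] turn units -0.03
```

View pics/s13c.png

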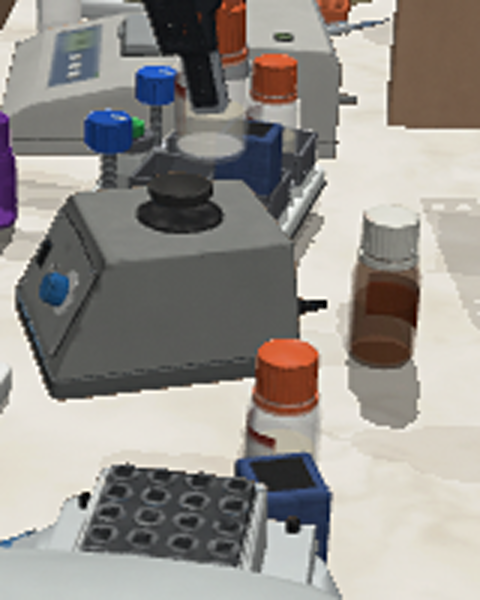

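The side crop shows the second bottle held at about (210,120), with the third bottle and the spare foam untouched. I'll carry it to the front-left bay.

Emit:
{"method": "drive_tool", "body": {
  "targets": [
    [-0.25,0.08,0.01,0,0.8],
    [-0.25,0.08,0.01,0,0.8],
    [-0.25,0.08,0.01,0,0.8],
    [-0.25,0.08,0.01,0,0.8],
    [-0.25,0.08,0.01,0,0.8],
    [-0.25,0.08,0.01,0,0.8],
    [-0.25,0.08,0.01,0,0.8],
    [-0.25,0.08,0.01,0,0.8],
    [-0.25,0.08,0.01,0,0.8],
    [-0.25,0.08,0.01,0,0.8],
    [-0.25,0.08,0.01,0,0.8],
    [-0.25,0.08,0.01,0,0.8],
    [-0.25,0.08,0.01,0,0.8],
    [-0.25,0.08,0.01,0,0.8],
    [-0.25,0.08,0.01,0,0.8],
    [-0.25,0.08,0.01,0,0.8],
    [-0.25,0.08,0.01,0,0.8],
    [-0.25,0.08,0.01,0,0.8],
    [-0.25,0.08,0.01,0,0.8],
    [-0.25,0.08,0.01,0,0.8]
  ]
}}

```text
time: 50.85
tcp_pos: [0.4678, 0.2308, 0.22]
orientation: [[-0.26, -0.942, 0.212], [-0.961, 0.274, 0.036], [-0.092, -0.195, -0.977]]
ft_force: [0.2, -0.5, -1.0]
grip_width: 0.0437
```

```bash
python3 - <<'E'
from h import *
go((.469,.356,.2),-105)
E
```

```text
tcp [0.4678 0.2308 0.22  ] yaw -105.1 q6 2.19 F [ 0.2 -0.5 -1. ] units xyz [-2.97  0.93  0.61] turn units -0.04
```

Emit:
{"method": "drive_tool", "body": {
  "targets": [
    [-0.27,0.09,0.05,0,0.8],
    [-0.27,0.09,0.05,0,0.8],
    [-0.27,0.09,0.05,0,0.8],
    [-0.27,0.09,0.05,0,0.8],
    [-0.27,0.09,0.05,0,0.8],
    [-0.27,0.09,0.05,0,0.8],
    [-0.27,0.09,0.1,0,0.8],
    [-0.27,0.09,0.1,0,0.8],
    [-0.27,0.09,0.1,0,0.8],
    [-0.27,0.09,0.1,0,0.8],
    [-0.15,0.03,0.2,0,0.8],
    [0,0,0.2,0,0.8],
    [0,0,0,0,0.8]
  ]
}}

```text
time: 52.15
tcp_pos: [0.4714, 0.3646, 0.1753]
orientation: [[-0.259, -0.943, 0.211], [-0.962, 0.272, 0.035], [-0.09, -0.194, -0.977]]
ft_force: [-0.3, 0.1, -1.2]
grip_width: 0.0438
```

```bash
cat > bc.py <<'E'
import sys
from h import *
tag=sys.argv[1]; y0,y1=float(sys.argv[2]),float(sys.argv[3])
d=cap("side",tag); W=cloud(d)
s=status.get_state(); t=s["tcp_pos"]
b=W[100:220,230:360].reshape(-1,3); b=b[(b[:,1]>y0)&(b[:,1]<y1)&(b[:,2]<t[2]+.0)&(b[:,2]>t[2]-.036)&(abs(b[:,0]-t[0])<.045)]
print("n",len(b),"x",np.nanpercentile(b[:,0],[1,50,99]),"xmid",np.nanpercentile(b[:,0],[1,99]).mean(),"ymin",np.nanpercentile(b[:,1],[2,10]),"z",b[:,2].min())
cv2.imwrite(f"pics/{tag}c.png",cv2.resize(d["color"][110:210,220:348,::-1],None,fx=6,fy=6,interpolation=cv2.INTER_CUBIC))
E
python3 bc.py s14 .30 .40; python3 -c "
from h import *
go((.469,.356,.13),-105)"
```

```text
n 253 x [0.4383261  0.46357651 0.51174245] xmid 0.4750342769310059 ymin [0.33226498 0.34077404] z 0.13995102365762227
tcp [0.4716 0.3646 0.1759] yaw -105.1 q6 2.44 F [-0.4 -0.3 -0.7] units xyz [0.33 0.22 1.1 ] turn units -0.01
```

View pics/s14c.png

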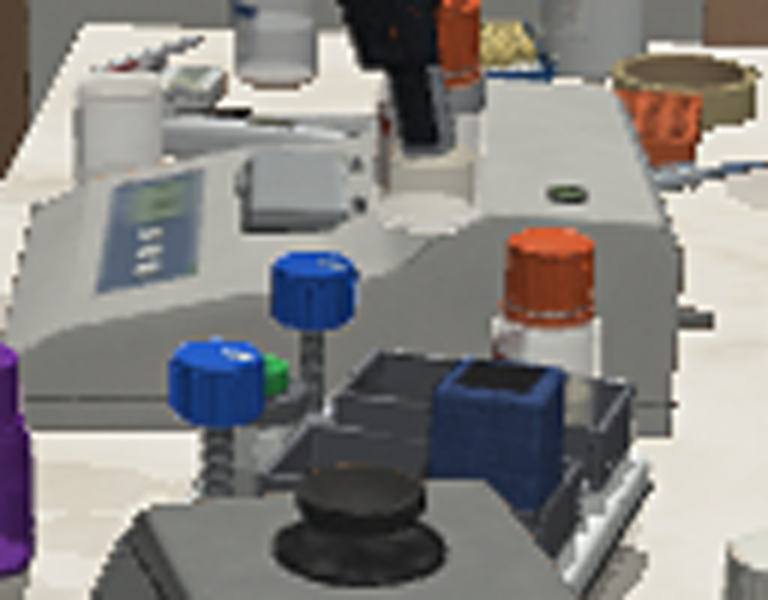

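The side crop shows the bottle's base at about (429,212). I'll cast it at base height.

```bash
python3 - <<'E'
from h import *
d=load("s14")
for z in(.135,.138,.141,.144): print(z,np.round(onplane(d,220+429/6,110+212/6,z),4))
a=load("s11")
# bay0 reference: wall-top corners of bay0 (front far tray) seen in s11 crop(130 offset)
b2=np.array([.5151,.3425]); print("bottle2 standing cap centre:")
W=cloud(a); hsv=cv2.cvtColor(a["color"],cv2.COLOR_RGB2HSV); m=cv2.inRange(hsv,(3,150,60),(14,255,255)); P=W[m>0]; P=P[(P[:,1]>.3)&(P[:,1]<.4)]; print(P.min(0),P.max(0))
f=W[160:200,285:320].reshape(-1,3); f=f[(f[:,2]>.108)&(abs(f[:,0]-.49)<.04)&(abs(f[:,1]-.25)<.04)]; print(cv2.minAreaRect((f[:,:2]*1000).astype(np.float32)))
E
```

```text
0.135 [0.4624 0.3895 0.135 ]
0.138 [0.4625 0.3801 0.138 ]
0.141 [0.4627 0.3706 0.141 ]
0.144 [0.4628 0.3612 0.144 ]
bottle2 standing cap centre:
[0.4968784  0.32078321 0.10919365] [0.53065719 0.36060031 0.14131668]
((493.1479187011719, 250.65255737304688), (45.71503448486328, 44.70295715332031), 78.38706970214844)
```

Emit:
{"method": "drive_tool", "body": {
  "targets": [
    [0.15,0.06,0.22,0,0.8],
    [0.14,0.06,0.22,0,0.8],
    [0,0.05,0.22,0,0.8],
    [0,0.05,0.22,0,0.8],
    [0,0,0.22,0,0.8],
    [0,0,0,0,0.8]
  ]
}}

```text
time: 52.8
tcp_pos: [0.4694, 0.3549, 0.1261]
orientation: [[-0.261, -0.942, 0.212], [-0.961, 0.274, 0.035], [-0.091, -0.194, -0.977]]
ft_force: [-0.6, -1.0, -1.7]
grip_width: 0.044
```

```bash
python3 -c "
from h import *
go((.469,.3577,.105),-105)"
```

```text
tcp [0.4694 0.3549 0.1261] yaw -105.2 q6 2.44 F [-0.6 -1.  -1.7] units xyz [-0.02  0.13  0.52] turn units -0.05
```

Emit:
{"method": "drive_tool", "body": {
  "targets": [
    [-0.02,0.06,0.22,0,0.8],
    [0,0.06,0.22,0,0.8],
    [0,0.04,0.2,0,0.8],
    [0,0,0,0,0.8]
  ]
}}

```text
time: 53.2
tcp_pos: [0.4692, 0.359, 0.0977]
orientation: [[-0.261, -0.942, 0.212], [-0.961, 0.274, 0.035], [-0.091, -0.194, -0.977]]
ft_force: [-0.4, -0.5, -1.4]
grip_width: 0.044
```

```bash
python3 -c "
from h import *
go((.469,.3577,.081),-105)"
```

```text
tcp [0.4692 0.359  0.0977] yaw -105.2 q6 2.45 F [-0.4 -0.5 -1.4] units xyz [0.07 0.08 0.41] turn units -0.04
```

Emit:
{"method": "drive_tool", "body": {
  "targets": [
    [0.03,0.04,0.2,0,0.8],
    [0,0.04,0.2,0,0.8],
    [0,0,0,0,0.8]
  ]
}}

```text
time: 53.5
tcp_pos: [0.4701, 0.3601, 0.0813]
orientation: [[-0.26, -0.942, 0.214], [-0.961, 0.274, 0.036], [-0.093, -0.196, -0.976]]
ft_force: [-0.7, -0.8, 0.6]
grip_width: 0.0439
```

```bash
python3 bc.py s15 .30 .40;  python3 -c "
from h import *
go((.469,.3577,.080),-105)"
```

```text
n 166 x [0.42626459 0.44556053 0.46679581] xmid 0.44653020239742314 ymin [0.30919365 0.32781481] z 0.054240889033405494
tcp [0.4701 0.36   0.0814] yaw -105.2 q6 2.46 F [ 0.7 -0.1 -1.2] units xyz [0.07 0.02 0.03] turn units -0.04
```

View pics/s15c.png

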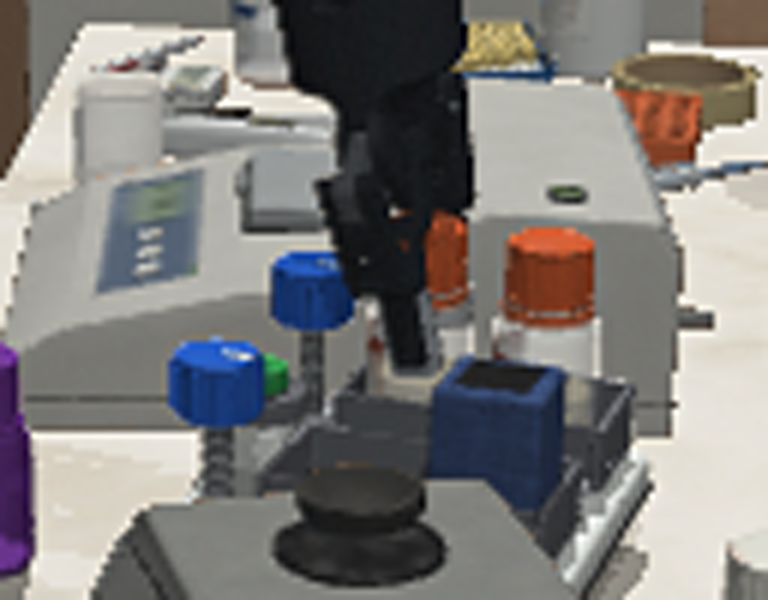

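The side crop shows the bottle in the front-left bay at (410,370). I'll lower it slightly, release and retreat.

Emit:
{"method": "drive_tool", "body": {
  "targets": [
    [0,0,0.06,0,0.8],
    [0,0,0,0,0.4],
    [0,0,0,0,0.3],
    [0,0,0,0,0.3],
    [0,-0.03,-0.2,0,0.3],
    [0,-0.05,-0.25,0,0.3],
    [0,-0.05,-0.25,0,0.25],
    [0,0,-0.25,0,0.25],
    [0,0,-0.25,0,0.25],
    [0,0,-0.25,0,0.25],
    [0,0,-0.25,0,0.25],
    [0,0,-0.25,0,0.25],
    [0,0,-0.25,0,0.25],
    [0,0,-0.25,0,0.25],
    [0,0,-0.25,0,0.25]
  ]
}}

```text
time: 55.05
tcp_pos: [0.4517, 0.3547, 0.1979]
orientation: [[-0.26, -0.941, 0.217], [-0.961, 0.274, 0.037], [-0.095, -0.198, -0.976]]
ft_force: [0.2, 0.6, 0.1]
grip_width: 0.0637
```

```bash
python3 bc.py s16 .30 .40;  python3 -c "
from h import *
go((.5217,-.065,.2),-105)"
```

```text
tcp [0.4524 0.3554 0.2003] yaw -105.1 q6 2.45 F [1.1 0.8 0.9] units xyz [ 9.65 -4.51 -0.03] turn units -0.03
  return np.nanmean(a, axis, out=out, keepdims=keepdims)
Traceback (most recent call last):
  File "bc.py", line 7, in <module>
    print("n",len(b),"x",np.nanpercentile(b[:,0],[1,50,99]),"xmid",np.nanpercentile(b[:,0],[1,99]).mean(),"ymin",np.nanpercentile(b[:,1],[2,10]),"z",b[:,2].min())
                                                                                                                                                     ~~~~~~~~~~^^
ValueError: zero-size array to reduction operation minimum which has no identity
```

```bash
python3 -c "
from h import *
d=load('s16')
cv2.imwrite('pics/s16c.png',cv2.resize(d['color'][110:210,220:348,::-1],None,fx=6,fy=6,interpolation=cv2.INTER_CUBIC))"
```

```text
(no output)
```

View pics/s16c.png

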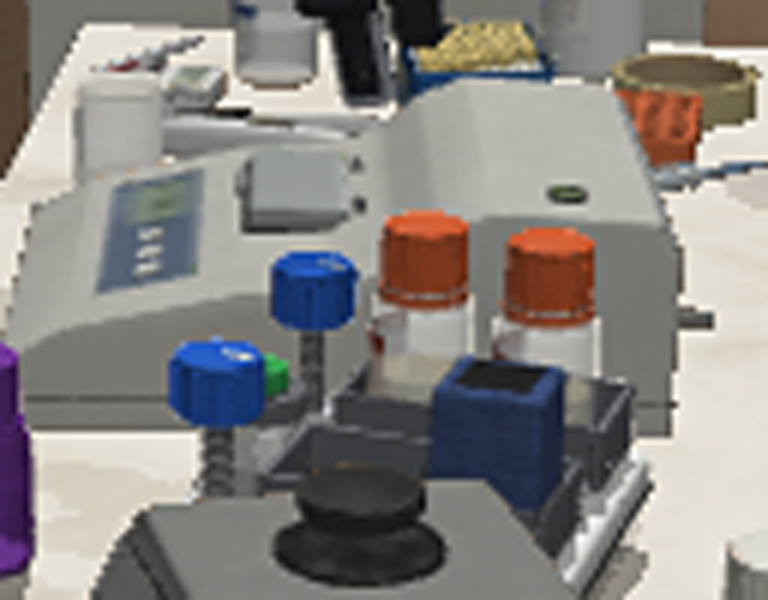

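Both bottles stand upright in the left bays, with caps at (425,258) and (550,275), and the foam is at (497,430). Now for the third bottle.

Emit:
{"method": "drive_tool", "body": {
  "targets": [
    [0.25,-0.09,0,0,0.25],
    [0.25,-0.09,0,0,0.25],
    [0.25,-0.09,0,0,0.25],
    [0.25,-0.09,0,0,0.25],
    [0.25,-0.09,0,0,0.25],
    [0.25,-0.09,0,0,0.25],
    [0.25,-0.09,0,0,0.25],
    [0.25,-0.09,0,0,0.25],
    [0.25,-0.09,0,0,0.25],
    [0.25,-0.09,0,0,0.25],
    [0.25,-0.09,0,0,0.25],
    [0.25,-0.09,0,0,0.25],
    [0.25,-0.09,0,0,0.25],
    [0.25,-0.09,0,0,0.25],
    [0.25,-0.09,0,0,0.25],
    [0.25,-0.09,0,0,0.25],
    [0.25,-0.09,0,0,0.25],
    [0.25,-0.09,0,0,0.25],
    [0.25,-0.09,0,0,0.25],
    [0.25,-0.09,0,0,0.25]
  ]
}}

```text
time: 57.1
tcp_pos: [0.4686, 0.124, 0.1935]
orientation: [[-0.26, -0.941, 0.218], [-0.961, 0.274, 0.037], [-0.095, -0.2, -0.975]]
ft_force: [-0.2, -0.2, -0.1]
grip_width: 0.0638
```

```bash
python3 -c "
from h import *
go((.485,-.071,.2),-105)"
```

```text
tcp [0.4686 0.124  0.1935] yaw -105.1 q6 1.94 F [-0.2 -0.2 -0.1] units xyz [ 4.56 -1.76 -0.25] turn units -0.04
```

Emit:
{"method": "drive_tool", "body": {
  "targets": [
    [0.25,-0.1,-0.02,0,0.25],
    [0.25,-0.1,-0.02,0,0.25],
    [0.25,-0.1,-0.02,0,0.25],
    [0.25,-0.1,-0.02,0,0.25],
    [0.25,-0.1,-0.02,0,0.25],
    [0.25,-0.1,-0.02,0,0.25],
    [0.25,-0.1,-0.02,0,0.25],
    [0.25,-0.1,-0.02,0,0.25],
    [0.25,-0.1,-0.02,0,0.25],
    [0.25,-0.1,-0.02,0,0.25],
    [0.25,-0.1,0,0,0.25],
    [0.25,-0.1,0,0,0.25],
    [0.25,-0.1,0,0,0.25],
    [0.25,-0.1,0,0,0.25],
    [0.25,-0.1,0,0,0.25],
    [0.25,-0.1,0,0,0.25],
    [0,0,0,0,0.25]
  ]
}}

```text
time: 58.8
tcp_pos: [0.4868, -0.0648, 0.1995]
orientation: [[-0.262, -0.94, 0.218], [-0.96, 0.276, 0.037], [-0.095, -0.2, -0.975]]
ft_force: [0.9, 1.3, 0.2]
grip_width: 0.0641
```

```bash
python3 -c "
from h import *
go((.522,-.065,.033),-105)
d=cap('side','s17'); W=cloud(d); hsv=cv2.cvtColor(d['color'],cv2.COLOR_RGB2HSV); m=cv2.inRange(hsv,(3,150,60),(14,255,255))
P=W[m>0]; P=P[(P[:,0]>.46)&(P[:,0]<.56)&(P[:,1]<-.03)&(P[:,1]>-.12)]; print(P.min(0),P.max(0))
"
```

```text
tcp [ 0.4868 -0.0648  0.1995] yaw -105.3 q6 1.48 F [0.9 1.3 0.2] units xyz [0.17 0.01 4.25] turn units -0.06
[ 0.46647798 -0.10290295  0.041824  ] [ 0.53660193 -0.03956294  0.49707907]
```

Emit:
{"method": "drive_tool", "body": {
  "targets": [
    [0.1,0.01,0.25,0,0.25],
    [0.07,0.01,0.25,0,0.25],
    [0,0.01,0.25,0,0.25],
    [0,0.01,0.25,0,0.25],
    [0,0.01,0.25,0,0.25],
    [0,0.01,0.25,0,0.25],
    [0,0.01,0.25,0,0.25],
    [0,0.01,0.25,0,0.25],
    [0,0.01,0.25,0,0.25],
    [0,0,0,0,0.25]
  ]
}}

```text
time: 59.85
tcp_pos: [0.5009, -0.0643, 0.0999]
orientation: [[-0.259, -0.942, 0.214], [-0.961, 0.274, 0.04], [-0.096, -0.196, -0.976]]
ft_force: [-0.1, 0.4, 0.0]
grip_width: 0.0643
```

```bash
python3 -c "
from h import *
go((.522,-.065,.033),-105)
"
```

```text
tcp [ 0.5009 -0.0643  0.0999] yaw -105.1 q6 1.46 F [-0.1  0.4  0. ] units xyz [ 0.04 -0.17  1.75] turn units -0.02
```

Emit:
{"method": "drive_tool", "body": {
  "targets": [
    [0.04,-0.06,0.25,0,0.25],
    [0,-0.04,0.25,0,0.25],
    [0,-0.02,0.25,0,0.25],
    [0,0,0.25,0,0.25],
    [0,0,0.25,0,0.25],
    [0,0,0.25,0,0.25],
    [0,0,0.2,0,0.25],
    [0,0,0,0,0.25]
  ]
}}

```text
time: 60.65
tcp_pos: [0.5219, -0.0648, 0.0289]
orientation: [[-0.259, -0.941, 0.215], [-0.961, 0.274, 0.039], [-0.096, -0.197, -0.976]]
ft_force: [0.3, 0.6, 0.1]
grip_width: 0.0641
```

```bash
python3 -c "
from h import *
go((.522,-.065,.033),-105)
"
```

```text
tcp [ 0.5219 -0.0648  0.0289] yaw -105.1 q6 1.45 F [0.3 0.6 0.1] units xyz [-0.01 -0.02 -0.1 ] turn units -0.03
```

Good position. I'll raise it slightly, close and lift.

Emit:
{"method": "drive_tool", "body": {
  "targets": [
    [0,0,-0.1,0,0.25],
    [0,0,0,0,0.5],
    [0,0,0,0,0.8],
    [0,0,0,0,0.8],
    [0,0,0,0,0.8]
  ],
  "newtons": 35
}}

```text
time: 61.15
tcp_pos: [0.5227, -0.0657, 0.0356]
orientation: [[-0.259, -0.941, 0.219], [-0.961, 0.273, 0.038], [-0.095, -0.201, -0.975]]
ft_force: [0.2, 0.5, -1.7]
grip_width: 0.0432
```

Emit:
{"method": "drive_tool", "body": {
  "targets": [
    [0,0,-0.25,0,0.8],
    [0,0,-0.25,0,0.8],
    [0,0,-0.25,0,0.8],
    [0,0,-0.25,0,0.8],
    [0,0,-0.25,0,0.8],
    [0,0,-0.25,0,0.8],
    [0,0,-0.25,0,0.8],
    [0,0,-0.25,0,0.8],
    [0,0,-0.25,0,0.8],
    [0,0,-0.25,0,0.8],
    [0,0,-0.25,0,0.8],
    [0,0,-0.25,0,0.8],
    [0,0,-0.25,0,0.8],
    [0,0,-0.25,0,0.8],
    [0,0,-0.25,0,0.8],
    [0,0,-0.25,0,0.8],
    [0,0,-0.25,0,0.8],
    [0,0,-0.25,0,0.8],
    [0,0,0,0,0.8]
  ]
}}

```text
time: 63.05
tcp_pos: [0.4792, -0.073, 0.2281]
orientation: [[-0.259, -0.94, 0.221], [-0.961, 0.273, 0.037], [-0.095, -0.203, -0.975]]
ft_force: [0.5, 0.2, -1.7]
grip_width: 0.0433
```

```bash
python3 -c "
from h import *
go((.4395,.2654,.22),-105)
"
```

```text
tcp [ 0.4792 -0.073   0.2281] yaw -105.1 q6 1.46 F [ 0.5  0.2 -1.7] units xyz [-7.86  3.29  0.29] turn units -0.02
```

Emit:
{"method": "drive_tool", "body": {
  "targets": [
    [-0.25,0.1,0,0,0.8],
    [-0.25,0.1,0,0,0.8],
    [-0.25,0.1,0,0,0.8],
    [-0.25,0.1,0,0,0.8],
    [-0.25,0.1,0,0,0.8],
    [-0.25,0.1,0,0,0.8],
    [-0.25,0.1,0,0,0.8],
    [-0.25,0.1,0,0,0.8],
    [-0.25,0.1,0,0,0.8],
    [-0.25,0.1,0,0,0.8],
    [-0.25,0.1,0,0,0.8],
    [-0.25,0.1,0,0,0.8],
    [-0.25,0.1,0,0,0.8],
    [-0.25,0.1,0,0,0.8],
    [-0.25,0.1,0,0,0.8],
    [-0.25,0.1,0,0,0.8],
    [-0.25,0.1,0,0,0.8],
    [-0.25,0.1,0,0,0.8],
    [-0.25,0.1,0,0,0.8],
    [-0.25,0.1,0,0,0.8]
  ]
}}

```text
time: 65.05
tcp_pos: [0.4521, 0.1609, 0.2292]
orientation: [[-0.259, -0.941, 0.217], [-0.961, 0.274, 0.039], [-0.097, -0.199, -0.975]]
ft_force: [0.4, -0.3, -1.1]
grip_width: 0.0433
```

```bash
python3 -c "
from h import *
go((.4402,.266,.2),-105)
"
```

```text
tcp [0.4521 0.1609 0.2292] yaw -105.1 q6 2.03 F [ 0.4 -0.3 -1.1] units xyz [-2.38  1.14  0.75] turn units -0.02
```

Emit:
{"method": "drive_tool", "body": {
  "targets": [
    [-0.25,0.12,0,0,0.8],
    [-0.25,0.12,0,0,0.8],
    [-0.25,0.12,0,0,0.8],
    [-0.25,0.12,0,0,0.8],
    [-0.25,0.12,0.1,0,0.8],
    [-0.25,0.12,0.1,0,0.8],
    [-0.25,0.12,0.1,0,0.8],
    [-0.2,0.12,0.2,0,0.8],
    [-0.1,0.12,0.25,0,0.8],
    [0,0.1,0.25,0,0.8],
    [0,0.05,0.25,0,0.8],
    [0,0.05,0.2,0,0.8],
    [0,0,0,0,0.8]
  ]
}}

```text
time: 66.35
tcp_pos: [0.4349, 0.2651, 0.1627]
orientation: [[-0.258, -0.942, 0.214], [-0.962, 0.272, 0.038], [-0.094, -0.196, -0.976]]
ft_force: [-0.5, -0.5, -2.1]
grip_width: 0.0434
```

```bash
python3 bc.py s18 .2 .30; python3 -c "
from h import *
go((.4402,.266,.13),-105)
"
```

```text
n 243 x [0.41052343 0.4344157  0.45454338] xmid 0.4325334064272409 ymin [0.23917427 0.2412704 ] z 0.12905930608581562
tcp [0.4353 0.2652 0.1635] yaw -105.0 q6 2.29 F [ 0.8 -0.2 -1.4] units xyz [0.03 0.05 0.84] turn units -0.0
```

View pics/s18c.png

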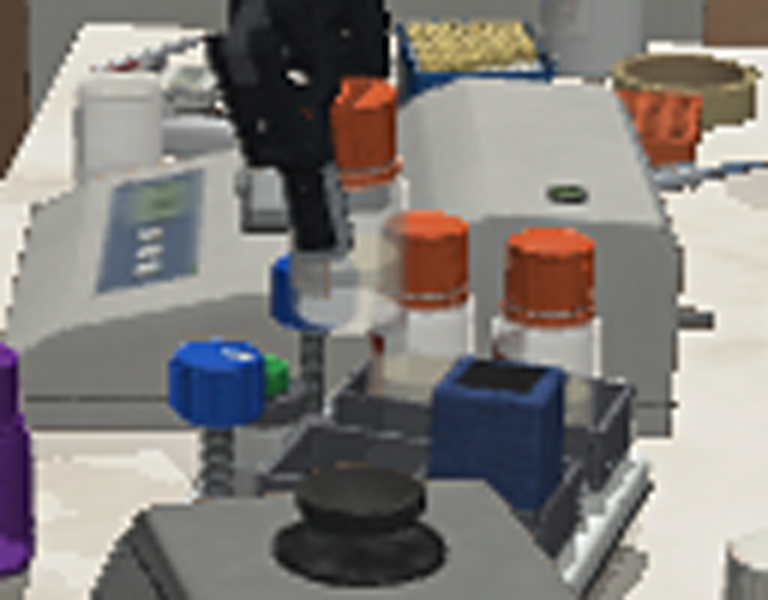

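The side crop shows the third bottle's base at about (352,305), above the front-right bay. I'll cast it.

```bash
python3 - <<'E'
from h import *
d=load("s18")
for z in(.124,.128,.132): print(z,np.round(onplane(d,220+352/6,110+303/6,z),4))
E
```

```text
0.124 [0.434  0.3002 0.124 ]
0.128 [0.4344 0.2888 0.128 ]
0.132 [0.4349 0.2774 0.132 ]
```

Emit:
{"method": "drive_tool", "body": {
  "targets": [
    [0.03,0.02,0.22,0,0.8],
    [0,0.02,0.22,0,0.8],
    [0,0.02,0.22,0,0.8],
    [0,0.03,0.22,0,0.8],
    [0,0,0.22,0,0.8],
    [0,0,0,0,0.8]
  ]
}}

```text
time: 67.0
tcp_pos: [0.4427, 0.2664, 0.1172]
orientation: [[-0.259, -0.941, 0.217], [-0.961, 0.274, 0.039], [-0.096, -0.199, -0.975]]
ft_force: [-0.3, -0.8, -1.0]
grip_width: 0.0429
```

```bash
python3 -c "
from h import *
go((.4385,.266,.105),-105)
"
```

```text
tcp [0.4427 0.2664 0.1172] yaw -105.1 q6 2.30 F [-0.3 -0.8 -1. ] units xyz [0.07 0.16 0.27] turn units -0.02
```

Emit:
{"method": "drive_tool", "body": {
  "targets": [
    [0.03,0.12,0.05,0,0.8],
    [0,0.05,0.2,0,0.8],
    [0,0.03,0.15,0,0.8],
    [0,0,0,0,0.8]
  ]
}}

```text
time: 67.4
tcp_pos: [0.4381, 0.2683, 0.0987]
orientation: [[-0.259, -0.941, 0.217], [-0.961, 0.273, 0.039], [-0.096, -0.199, -0.975]]
ft_force: [0.3, -0.7, -1.8]
grip_width: 0.0431
```

```bash
python3 bc.py s19 .2 .30; python3 -c "
from h import *
go((.4385,.266,.081),-105)
"
```

```text
n 304 x [0.39473917 0.44061938 0.48299471] xmid 0.43886693984520325 ymin [0.23278872 0.23552891] z 0.0633686891757246
tcp [0.4384 0.2684 0.0991] yaw -105.1 q6 2.31 F [ 1.1 -0.3 -1.6] units xyz [0.1  0.07 0.44] turn units -0.02
```

View pics/s19c.png

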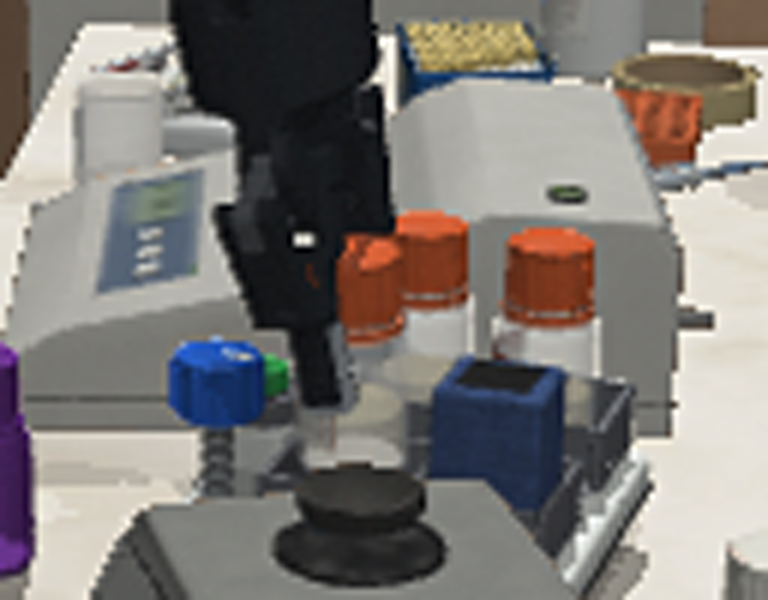

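The bottle is just below the rim at (355,440) with no contact force. Continuing.

Emit:
{"method": "drive_tool", "body": {
  "targets": [
    [0.05,0.04,0.2,0,0.8],
    [0.02,0.03,0.2,0,0.8],
    [0,0,0,0,0.8]
  ]
}}

```text
time: 67.75
tcp_pos: [0.439, 0.2672, 0.0821]
orientation: [[-0.259, -0.941, 0.219], [-0.961, 0.274, 0.04], [-0.097, -0.201, -0.975]]
ft_force: [0.4, -0.1, -2.1]
grip_width: 0.0432
```

```bash
python3 -c "
from h import *
go((.4385,.266,.081),-105)
"
```

```text
tcp [0.439  0.2672 0.0821] yaw -105.1 q6 2.31 F [ 0.4 -0.1 -2.1] units xyz [0.04 0.01 0.02] turn units -0.02
```

Emit:
{"method": "drive_tool", "body": {
  "targets": [
    [0,0,0.06,0,0.8],
    [0,0,0,0,0.4],
    [0,0,0,0,0.3],
    [0,0,0,0,0.3],
    [0,-0.03,-0.2,0,0.3],
    [0,-0.05,-0.25,0,0.3],
    [0,-0.05,-0.25,0,0.25],
    [0,0,-0.25,0,0.25],
    [0,0,-0.25,0,0.25],
    [0,0,-0.25,0,0.25],
    [0,0,-0.25,0,0.25],
    [0,0,-0.25,0,0.25],
    [0,0,-0.25,0,0.25],
    [0,0,-0.25,0,0.25],
    [0,0,-0.25,0,0.25]
  ]
}}

```text
time: 69.25
tcp_pos: [0.4203, 0.2616, 0.1978]
orientation: [[-0.258, -0.94, 0.224], [-0.961, 0.274, 0.042], [-0.101, -0.205, -0.974]]
ft_force: [-0.7, -1.0, 0.0]
grip_width: 0.0639
```

Emit:
{"method": "drive_tool", "body": {
  "targets": [
    [0.25,0.1,0,0,0.9],
    [0.25,0.1,0,0,0.9],
    [0.25,0.1,0,0,0.9],
    [0.25,0.1,0,0,0.9],
    [0.25,0.1,0,0,1],
    [0.25,0.1,0,0,1],
    [0.25,0.1,0,0,1],
    [0.25,0.1,0,0,1],
    [0.25,0.1,0,0,1],
    [0.25,0.1,0,0,1]
  ]
}}

```text
time: 70.25
tcp_pos: [0.3497, 0.1698, 0.1751]
orientation: [[-0.258, -0.941, 0.218], [-0.961, 0.272, 0.039], [-0.096, -0.199, -0.975]]
ft_force: [-1.0, -0.4, -0.7]
grip_width: -0.0001
```

```bash
python3 lk.py t20; python3 - <<'E'
from h import *
d=load("t20_0"); W=cloud(d)
hsv=cv2.cvtColor(d["color"],cv2.COLOR_RGB2HSV)
m=cv2.inRange(hsv,(50,100,60),(80,255,255)); n,l,st,c=cv2.connectedComponentsWithStats(m)
for i in range(1,n):
    if st[i,4]>30: w=W[l==i]; print("green",c[i],st[i,4],np.round(np.nanmean(w,0),4), onplane(d,*c[i],.083))
s=cap("side","s20"); cv2.imwrite("pics/s20c.png",cv2.resize(s["color"][110:210,220:348,::-1],None,fx=6,fy=6,interpolation=cv2.INTER_CUBIC))
go((.394,.328,.2))
E
```

```text
knob [0.4128 0.3858] z 0.1112 pointer world deg -9.2021895250976 14
knob [0.3819 0.2712] z 0.1111 pointer world deg -18.43602726969675 13
yaw -15.07875451927953 centre [0.45911222 0.31185927]
floors n 108 z0 0.0453 slope_x 0.0201 slope_y -0.0099 front L/R z 0.0434 0.0446 rear 0.0460 0.0472
walltops n 323 z0 0.0686 slope_x -0.0187 slope_y -0.0020 front L/R z 0.0696 0.0699 rear 0.0672 0.0674
green [186.12371134 223.        ] 97 [0.3945 0.3303 0.0849] [0.39471148 0.33066467 0.083     ]
tcp [0.3508 0.1708 0.1762] yaw -105.0 q6 2.12 F [-0.1 -0.3 -0.1] units xyz [-4.12 -0.07 -0.19]
```

View pics/t20c.png

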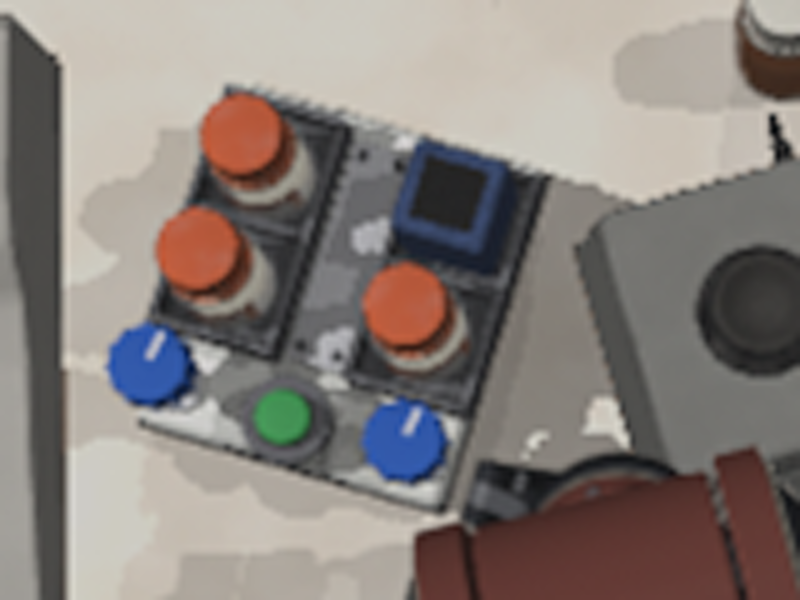

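View pics/s20c.png

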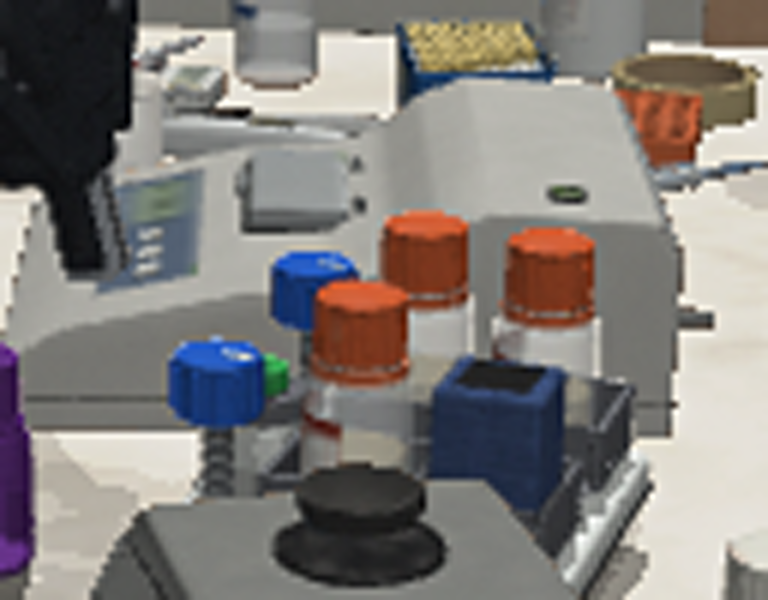

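All four bays are full: caps at (242,135), (200,250) and (406,305), foam at (455,195). The knob pointers are unchanged. I'll check seating heights and move above the green button at (282,415).

```bash
python3 - <<'E'
from h import *
W=np.nanmedian([cloud(load(f"t20_{i}")) for i in range(5)],0); d=load("t20_0"); hsv=cv2.cvtColor(d["color"],cv2.COLOR_RGB2HSV)
m=cv2.inRange(hsv,(3,150,60),(14,255,255))
for n,b in {"bay0":(.4601,.3572),"bay1":(.4355,.2654),"bay2":(.5151,.3425),"bay3":(.4905,.2507)}.items():
    k=(np.hypot(W[...,0]-b[0],W[...,1]-b[1])<.014)&(W[...,2]>.09); print(n,"top z",np.round(np.median(W[k][:,2]),4))
    k2=(np.hypot(W[...,0]-b[0],W[...,1]-b[1])<.035)&(W[...,2]>.132)
    if k2.sum(): print("  cap centre",np.round(W[k2].mean(0),4))
E
```

```text
bay0 top z 0.138
  cap centre [0.4607 0.3616 0.1382]
bay1 top z 0.1382
  cap centre [0.438  0.2694 0.1383]
bay2 top z 0.1381
  cap centre [0.5129 0.3453 0.1379]
bay3 top z 0.1116
```

Emit:
{"method": "drive_tool", "body": {
  "targets": [
    [-0.24,0.02,-0.05,0,1],
    [-0.24,0.02,-0.05,0,1],
    [-0.24,0.02,0,0,1],
    [-0.24,0.02,0,0,1],
    [-0.24,0.02,0,0,1],
    [-0.24,0.02,0,0,1],
    [-0.24,0.02,0,0,1],
    [-0.24,0.02,0,0,1],
    [-0.24,0.02,0,0,1],
    [-0.24,0.02,0,0,1],
    [-0.24,0.02,0,0,1],
    [-0.24,0.02,0,0,1],
    [-0.24,0.02,0,0,1],
    [-0.24,0.02,0,0,1],
    [-0.24,0.02,0,0,1],
    [0,0,0,0,1]
  ]
}}

```text
time: 72.15
tcp_pos: [0.3782, 0.3275, 0.193]
orientation: [[-0.255, -0.942, 0.218], [-0.962, 0.269, 0.04], [-0.097, -0.2, -0.975]]
ft_force: [-0.4, -0.1, -0.1]
grip_width: -0.0004
```

```bash
python3 -c "
from h import *
go((.401,.329,.095))"
```

```text
tcp [0.3782 0.3275 0.193 ] yaw -104.8 q6 2.48 F [-0.4 -0.1 -0.1] units xyz [ 0.05 -0.04  2.52]
```

All the objects are seated: bottle tops at 0.138 m and foam top at 0.112 m. Now the descent to the button.

Emit:
{"method": "drive_tool", "body": {
  "targets": [
    [0.02,-0.01,0.25,0,1],
    [0.02,-0.01,0.25,0,1],
    [0,0,0.25,0,1],
    [0,0,0.25,0,1],
    [0,0,0.25,0,1],
    [0,0,0.25,0,1],
    [0,0,0.25,0,1],
    [0,0,0.25,0,1],
    [0,0,0.2,0,1],
    [0,0,0,0,1]
  ]
}}

```text
time: 73.15
tcp_pos: [0.3982, 0.3273, 0.097]
orientation: [[-0.257, -0.942, 0.215], [-0.962, 0.27, 0.037], [-0.093, -0.197, -0.976]]
ft_force: [-0.9, 0.5, 0.1]
grip_width: -0.0
```

```bash
python3 -c "
from h import *
go((.401,.329,.08)); d=cap('side','s21'); cv2.imwrite('pics/s21c.png',cv2.resize(d['color'][110:210,220:348,::-1],None,fx=6,fy=6,interpolation=cv2.INTER_CUBIC))"
```

```text
tcp [0.3982 0.3273 0.097 ] yaw -104.9 q6 2.48 F [-0.9  0.5  0.1] units xyz [-0.02  0.03  0.43]
```

View pics/s21c.png

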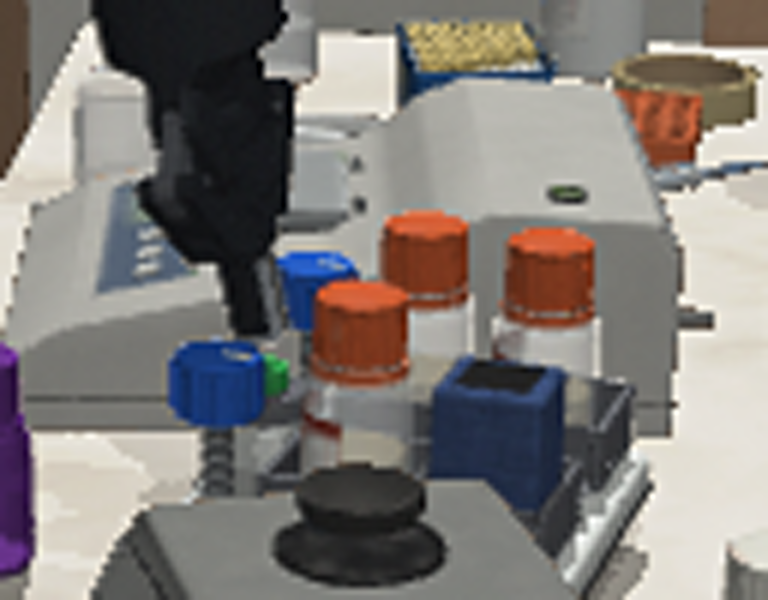

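The fingertip at (250,335) is just above the button at (275,372). I'll press in small steps.

Emit:
{"method": "drive_tool", "body": {
  "targets": [
    [0,0.02,0.1,0,1],
    [0,0.02,0.1,0,1],
    [0,0.02,0.1,0,1],
    [0,0,0.06,0,1]
  ]
}}

```text
time: 73.6
tcp_pos: [0.4004, 0.3297, 0.0845]
orientation: [[-0.256, -0.942, 0.219], [-0.962, 0.271, 0.039], [-0.096, -0.2, -0.975]]
ft_force: [-2.9, -1.8, 2.5]
grip_width: -0.0001
```

Emit:
{"method": "drive_tool", "body": {
  "targets": [
    [0,0.01,0.06,0,1],
    [0,0.01,0.06,0,1]
  ]
}}

```text
time: 73.8
tcp_pos: [0.4008, 0.3301, 0.0809]
orientation: [[-0.256, -0.942, 0.218], [-0.962, 0.27, 0.038], [-0.095, -0.2, -0.975]]
ft_force: [-11.3, -5.9, 19.0]
grip_width: -0.0004
```

Emit:
{"method": "drive_tool", "body": {
  "targets": [
    [0,0.01,0.06,0,1],
    [0,0.01,0.06,0,1]
  ]
}}

```text
time: 74.0
tcp_pos: [0.401, 0.3303, 0.0807]
orientation: [[-0.257, -0.942, 0.215], [-0.962, 0.27, 0.035], [-0.091, -0.198, -0.976]]
ft_force: [-13.4, -7.9, 21.7]
grip_width: -0.0002
```

Force rose to about 20 N and the motion stopped, consistent with the button bottoming out. I'll view it while it is still pressed.

```bash
python3 -c "
from h import *
go((.401,.329,.08)); d=cap('side','s22'); cv2.imwrite('pics/s22c.png',cv2.resize(d['color'][140:200,235:315,::-1],None,fx=10,fy=10,interpolation=cv2.INTER_CUBIC)); print(status.get_state()['ft_force'])"
```

```text
tcp [0.401  0.3303 0.0807] yaw -104.9 q6 2.48 F [-13.4  -7.9  21.7] units xyz [ 0.03 -0.01  0.02] 
[-13.39957851  -8.69248996  20.69269793]
```

View pics/s22c.png

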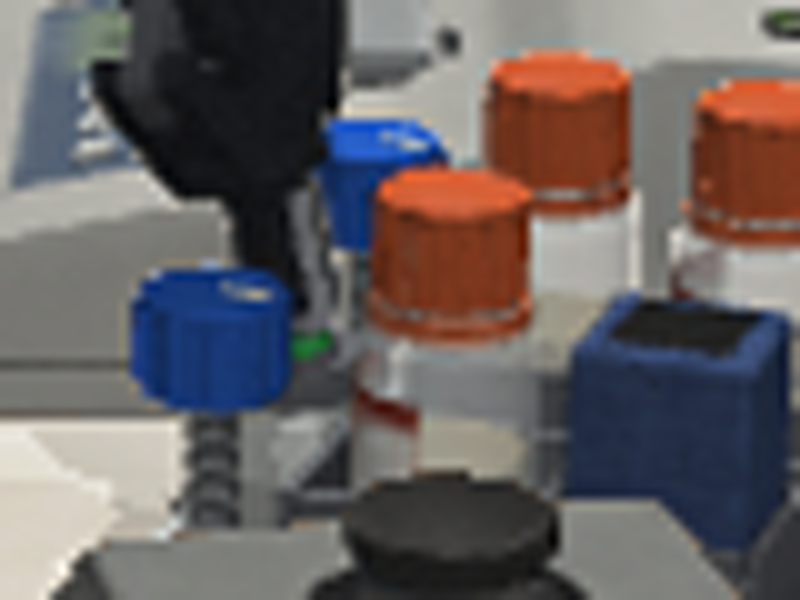

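The green sliver at (312,345) is now about 2.5 px tall, against about 7 px before, so the button is down. I'll lift off and make the final checks.

Emit:
{"method": "drive_tool", "body": {
  "targets": [
    [0,0,-0.2,0,1],
    [0,0,-0.25,0,1],
    [0,0,-0.25,0,1],
    [0,0,-0.25,0,1],
    [0,0,-0.25,0,1],
    [0,0,-0.25,0,1],
    [0,0,-0.25,0,1],
    [0,0,-0.25,0,1],
    [0,0,-0.25,0,1],
    [0,0,-0.25,0,1],
    [0,0,-0.25,0,1],
    [0,0,-0.25,0,1]
  ]
}}

```text
time: 75.25
tcp_pos: [0.3735, 0.3259, 0.2044]
orientation: [[-0.256, -0.942, 0.217], [-0.962, 0.27, 0.036], [-0.092, -0.199, -0.976]]
ft_force: [0.3, 0.4, 0.7]
grip_width: -0.0001
```

Emit:
{"method": "drive_tool", "body": {
  "targets": [
    [0.25,0.1,0,0,1],
    [0.25,0.1,0,0,1],
    [0.25,0.1,0,0,1],
    [0.25,0.1,0,0,1],
    [0.25,0.1,0,0,1],
    [0.25,0.1,0,0,1],
    [0.25,0.1,0,0,1],
    [0.25,0.1,0,0,1],
    [0.25,0.1,0,0,1],
    [0.25,0.1,0,0,1],
    [0.25,0.1,0,0,1],
    [0.25,0.1,0,0,1],
    [0.25,0.1,0,0,1],
    [0.25,0.1,0,0,1],
    [0.25,0.1,0,0,1],
    [0.25,0.1,0,0,1],
    [0.25,0.1,0,0,1],
    [0.25,0.1,0,0,1],
    [0,0,0,0,1]
  ]
}}

```text
time: 77.15
tcp_pos: [0.2667, 0.1768, 0.1815]
orientation: [[-0.256, -0.943, 0.213], [-0.963, 0.269, 0.032], [-0.087, -0.197, -0.977]]
ft_force: [0.3, -0.4, 0.3]
grip_width: 0.0001
```

```bash
python3 lk.py t23; python3 - <<'E'
from h import *
d=load("t23_0"); W=np.nanmedian([cloud(load(f"t23_{i}")) for i in range(5)],0)
hsv=cv2.cvtColor(d["color"],cv2.COLOR_RGB2HSV); m=cv2.inRange(hsv,(50,100,60),(80,255,255)); n,l,st,c=cv2.connectedComponentsWithStats(m)
for i in range(1,n):
    if st[i,4]>30: print("green",np.round(np.nanmean(W[l==i],0),4))
for n,b in {"bay0":(.4607,.3616),"bay1":(.438,.2694),"bay2":(.5129,.3453),"bay3":(.4905,.2507)}.items():
    k=(np.hypot(W[...,0]-b[0],W[...,1]-b[1])<.014)&(W[...,2]>.09); print(n,"top z",np.round(np.median(W[k][:,2]),4))
cap("side","s23"); cv2.imwrite("pics/t23f.png",d["color"][:,:,::-1])
E
```

```text
knob [0.4128 0.3858] z 0.1112 pointer world deg -9.525172540865757 14
knob [0.3819 0.2712] z 0.1111 pointer world deg -18.47224886748695 13
yaw -15.09788027397292 centre [0.45913768 0.31186332]
floors n 103 z0 0.0452 slope_x 0.0114 slope_y -0.0120 front L/R z 0.0437 0.0452 rear 0.0452 0.0467
walltops n 311 z0 0.0683 slope_x -0.0231 slope_y -0.0035 front L/R z 0.0696 0.0700 rear 0.0665 0.0669
green [0.3945 0.3303 0.0851]
bay0 top z 0.1385
bay1 top z 0.1383
bay2 top z 0.1379
bay3 top z 0.1115
```

View pics/t23f.png

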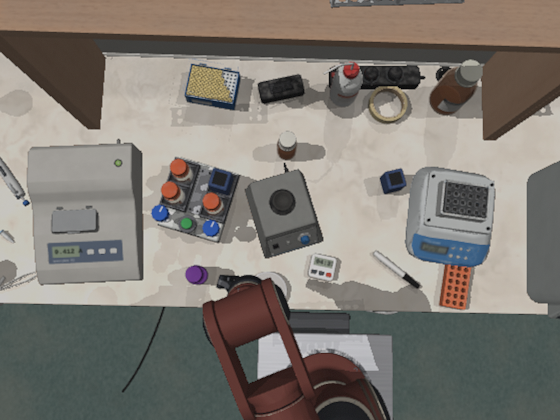

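View pics/s23.png

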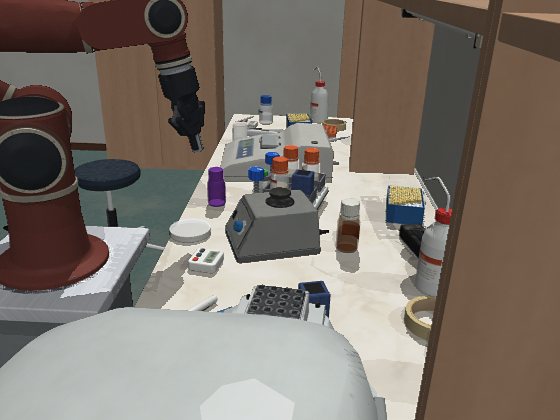

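Final views: all four bays are full, the spare foam is at (393,181), and the brown bottle (287,146) and purple bottle (196,273) are where they started. The button is back up at 0.085 m and the arm is clear. Handing in.

```bash
python3 -c "
from bench import ticket,status
print(ticket.job_done()); print(status.get_state()['time'])"
```

```text
the job is handed in; nothing more can be done
None
the job is handed in; nothing more can be done
```

I did the whole job in the order asked and handed it in at about 77 s; the hand-in gave no verdict.

**What I did**
- **Levelling:** I screwed the left knob down about 87° and the right about 108°, before loading anything.
- **Loading:** The three orange-capped bottles went into the front-left, front-right and rear-left bays. One foam piece is in the rear-right bay, and the spare stays on the bench.
- **Start button:** I pressed it last. The push reached about 21 N and the motion stopped with the fingertip roughly 6 mm below the released height, so it was fully down.

**Last checks**
- **Level:** Before loading, front and rear bay floors matched to within 1 mm. At the end all three bottle tops read 0.138 m, and both knob pointers still lined up with the shaker's axis.
- **Foam:** Its top reads 0.112 m, which means it is pushed right down.
- **Bystanders:** The brown and purple bottles look unmoved, and the arm was touching nothing.

**What went wrong or disagreed**
- **Bay position:** The first bottle touched a bay divider with a few newtons because I had assumed the bays were centred on the shaker. They sit about 17 mm further back, so I measured again and corrected before placing it.
- **Shaker shift:** The shaker moved about 3 mm while I turned the knobs.
- **Foam knock:** The foam piece I used was knocked aside before I picked it up, so I located it again.
- **Tool lean:** The tool slowly leaned over to about 12° during the fast moves. I switched to slow steps and the bottles still went in upright.
- **Final tilt fits:** Once the bays were full, the tilt fits on floors and wall tops had few clear points and disagreed with each other by about 2 mm. I relied on the bottle and knob heights instead.

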